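# Hang the stove-top oven's door and draw it tight with the cam lock

## Task

Hang the washed door back on the stove-top oven by lowering its two hinge sockets onto the two hinge pins, and swing it shut so that the headed stud on its inner face goes into the mouth of the cam lock on the oven's roof (the lock was left partly turned; turn its mouth to the door first). Then turn the lock clockwise until it has drawn the door fully tight against the seal, and let go; leave the things standing round about as they are.

Things in the scene. Friction and masses are not known exactly. Their poses are not given: they have to be found in the camera images.
- oven: stove-top oven, bare steel box 170 mm deep (x), 200 wide (y), roof at z = 124, fixed on the hob; open front to its own -x. Origin: centre of its underside, z up. Both hinge pins stand at its front left corner on one upright axis at x = -96, y = 111 mm. With the door shut and tight the door's inner face is at x = -89, its outer face at x = -103, its top at z = 160 mm
- seal (a joint): squeeze of the springy rubber seal round the oven's open front: 0 free (it then stands out 6 mm at the lock side), 0.036 fully squeezed, which takes about 12 N at the stud. It pushes an unlocked door back out
- pintle_low (a point): tip of the lower hinge pin (upright, 10 mm thick, 27 mm long, the last 7 mm a cone), 57 mm above the oven's origin; its bracket, 6 mm thick and 19 mm wide, has its top at 30 mm
- pintle_high (a point): tip of the upper hinge pin, alike, exactly above the lower one, 137 mm above the oven's origin (bracket 6 mm thick, top at 110 mm; the lower socket cannot pass down through it: bring the door in from the front or side with its origin 38 to 58 mm above the oven's, then lower it)
- cam (a joint): angle of the lock's drum, rad, growing clockwise seen from above; stays where left (0.08 N m). 0: its mouth faces the door; the stud's head enters only below 0.12. Starts at 0.5 to 1.0. With the head inside, the lips of its curved slot catch the head at about 0.6 and draw it 9 mm in; tight somewhere past 2.2, it stiffens to over 0.3 N m and holds itself; end stop at 2.75
- cam_handle (a point): centre of the lock's black handle bar, on the upright turning axis (oven x = -53, y = -55), 176 mm above the oven's origin. Bar 64 mm long (along oven x at angle 0, turning with the drum), 12 thick, 26 high: top at 189 mm; a light index line marks the end over the mouth. The drum below is 68 mm wide, its top at 161 mm
- lock_axis (a point): point on the lock's turning axis at the height of its slot, 142 mm above the oven's origin
- door: loose steel oven door, 0.45 kg, upright in a wire drying rack with hoops 70 mm high. Panel 14 mm thick (own x), 194 wide (y), 150 high. Origin: centre of the panel's underside, z up; -x is the outer face, with an upright bar handle (y = -86, z = 25 to 105, standing 48 mm off), +y the hinge edge. Hung and shut its axes are the oven's, its origin at oven x = -96, y = 0, z = 10 mm
- door_top (a point): middle of the panel's top edge, a good place to grip the door; hung on the pins it swings easily about them, opening by its -y edge moving to the oven's -x, and stays where it is left
- socket_low (a point): mouth (lower end) of the lower hinge socket: upright tube 24 mm long, bore 12.4 mm, at y = 111, z = 20 mm in the door's frame
- socket_high (a point): mouth of the upper hinge socket, alike, at y = 111, z = 100 mm in the door's frame
- stud_head (a point): underside of the stud's head. The stud stands on the door's inner face (+x) at y = -55, z = 133 mm in the door's frame: shank 8 mm thick, then a round head 20 wide, 8 thick. It is screwed in differently each time: this point is 25.8 to 28.2 mm from the panel's middle plane. Its distance from the lock's axis is about 25 mm with the door leaning on the free seal and 15 to 17 mm when tight
- stud_foot (a point): point on the door's inner face where the stud leaves it (7 mm from the panel's middle plane); at oven x = -89 mm when the door is fully tight, about -98 mm when it leans on the free seal
- spice_jar: spice jar 42 mm wide, 96 mm tall with a yellow cap, a bystander; origin under its centre, z up
- tin: food tin 76 mm wide, 110 mm tall, a bystander; origin under its centre, z up
- salt: small salt shaker 44 mm wide, 90 mm tall, a bystander; origin under its centre, z up

How it is judged:
On the way, in this order (a step that is already met when the one before it is completed fails the run):
1. the door hangs on both hinge pins, its sockets down on the brackets (horizontal distance between socket_low and pintle_low below 0.004 m and horizontal distance between socket_high and pintle_high below 0.004 m and z of socket_low in the frame of oven between 0.026 and 0.034 m and z of socket_high in the frame of oven below 0.114 m), for 0.2 s.
2. the door is swung shut with the stud's head inside the lock (all of step 1 and horizontal distance between stud_head and lock_axis below 0.029 m), for 0.1 s.
At the end, for the whole second after the job is handed in: Both sockets sit on their pins (within 4 mm) and down on the brackets (4 mm); the lock is past 1.6 rad with the stud's head inside it (within 22 mm of its axis, on the door's side); the door is drawn to within 1.8 mm of fully tight at the stud's foot, parallel to the front within 0.015 rad, at rest (all of step 1 and x of stud_foot in the frame of oven above -0.0908 m and horizontal distance between stud_head and lock_axis below 0.022 m and x of stud_head in the frame of oven below -0.053 m and value of joint cam above 1.6 rad and angle between the y axis of door and the y axis of oven, either way round below 0.015 rad and linear speed of door below 0.01 m/s); the robot touches nothing.
It fails at once if a bystander is knocked over or pushed away by more than 40 mm (angle between any of spice_jar, tin, salt's own z axis and vertical above 0.4 rad or distance of any of spice_jar, tin, salt from where it was at the start of the episode above 0.04 m).
It also fails if it takes over 72 s, if anything falls off the work surface, if the arm or the gripper's body presses on something with over 40 N, if the wrist force passes 120 N, or if a joint passes its speed limit or range.

## Robot

A 6-joint arm with a two-finger parallel gripper is mounted at the origin on a cart in front of the work surface, level with it; the furniture and walls round the work are solid. World frame = base frame: x ahead of the robot, y to its left, z up, the work surface at z = 0. Lengths are in m, angles in rad, forces in N, time in s.
With the tool pointing down it reaches from about 0.3 to 0.85 m from the base axis. Payload 5.4 kg.
Tool frame: the origin (TCP) lies on the centre line of the jaws, within the pads' length; the fingertips stand 19 mm ahead of it and the grasp point (between the pads) is the TCP; z points along the fingers, y is the line along which they close (so a half turn about z gives the same grasp; the last joint's range is limited). The gripper opens to 85 mm and grips with 20 to 120 N. Pads are 22 mm wide; open, the fingers measure 114 mm over their backs; the gripper's body (76 mm by 85 mm) begins 54 mm behind the grasp point. The pads swing forward as they close: fully open they stand 13 mm farther back than shut.
Start: joints at [1.07, 0.158, 1.597, -0, 1.386, -0.21], TCP at [0.165, 0.551, 0.227] pointing down, gripper open.
Joint ranges: [-2.91, 2.91], [-0.94, 2.29], [0.18, 2.7], [-1.29, 4.43], [0.17, 2.64], [-3, 3]. Speed limits (rad/s): [2.57, 2.57, 3.14, 3.14, 3.14, 3.14].

## Interface

Orientations are given as a unit quaternion [x, y, z, w].
In Python, from rig import arm gives the robot as it stands.
- The arm moves only by the tool jog_arm, never from a script. Its argument "rows" is one flat list of numbers, 7 for each row, row after row: the opening, from -1 (shut) to 1 (fully open), then the shift along the tool's x, y, z in normalised numbers (1 is 100 cm), then the turn, a rotation vector about the tool's x, y, z in normalised numbers (1 is 2 rad). A call has 1 to 12 rows; each row is the pose to reach, as a shift and turn from the pose commanded when the call began, along the tool's axes at that moment; what a row does not reach only later rows make up. A row lasts 1/8 s, in which the tool goes at most 62.5 mm and 10.7 degrees, less where a joint would pass 70% of its speed; a pose out of reach is approached as far as the arm can. A call with a gripper value outside its range is refused whole. The fingers move at their own pace and stop on an object; "newtons" is the grip in N (left out, the last holds). Time passes only in rows, so rows that repeat a pose let the fingers close. It gives the time, the measured TCP pose, the force, the opening and the grip force at its end, in the units of the state.
- arm.read_state(): the state, without advancing time (a new reading comes with each control period).
- arm.snapshot(name): name is "side" or "top" or "wrist"; returns (picture, depth): 400x640x3 uint8, red, green, blue; 400x640 float32, m along the optical axis (not along the pixel's ray), 0 where there is no reading.
- arm.calibration(name): a dict with "mtx" (3x3 intrinsics, pixels), "rvec" (rotation vector, rad) and "tvec" (3), from world to camera coordinates, as OpenCV has them; the wrist camera has in their place "mount" (4x4, takes a point from camera to tool coordinates, whose origin is the TCP and whose axes are the flange's). Camera axes: x right, y down, z forward; pixel columns grow to the right and rows downward; lengths in m; the calibration is good to about 2 mm. A picture is of the moment at which its call begins: read the wrist's pose just before it. calibration takes no time and is no camera call.
- arm.close_job(): hands the job in; it is judged then, once.
The state is a dict: "t": time; "q": joint angles; "qd": joint speeds; "joint_torque": joint torques, N m; "ee_pos": TCP position; "orientation": TCP orientation; "contact_force": force on the tool from outside, world axes, zero at the start; "moment": the same for the moment, N m; "opening": finger opening in m; "grip_force": force on a finger pad.
Only numpy, scipy, OpenCV 4.12 (cv2) and the standard library are available. Lean on these libraries where they do the work, as an engineer would, in place of code of your own. Each camera call takes 0.05 s, during which the arm holds its last target. There are 200 camera calls.

## Working session

There is one attempt and no reset: what is moved stays moved. The work goes in short steps, Python scripts to look and compute and a tool call to move; the robot and the scene stay as the last step left them, time stands still between calls to the robot, and variables do not carry over. Pictures are saved under pics/ and viewed, at most 10 in all, crops included, and the job is handed in when it is done.

Besides the shell and the picture viewer there is one more tool, called after "Call:" in YAML: its name, and indented under it one key for each argument. jog_arm: Moves the arm, as the interface text tells. Its arguments: {"type":"object","properties":{"rows":{"type":"array","items":{"type":"number"}},"newtons":{"type":"number"}},"required":["rows"]}

```bash
ls; mkdir -p pics; python3 - <<'E'
from rig import arm
import cv2,numpy as np
np.set_printoptions(precision=4,suppress=True)
s=arm.read_state(); print(s['t'],s['ee_pos'],s['orientation'],s['opening'])
for n in ('side','top','wrist'):
    im,d=arm.snapshot(n); cv2.imwrite(f'pics/{n}0.png',im[:,:,::-1]); np.save(f'pics/{n}0.npy',d)
    print(n,arm.calibration(n))
E
```

```text
pics
0.0 [0.1646 0.5503 0.2257] [ 0.1449  0.9894 -0.0009 -0.0004] 0.08546401798191837
side {'mtx': array([[486.1794,   0.    , 319.9934],
       [  0.    , 486.1794, 193.5371],
       [  0.    ,   0.    ,   1.    ]]), 'rvec': array([ 2.1178, -1.0172,  0.4537]), 'tvec': array([-0.455 ,  0.3163,  0.9561])}
top {'mtx': array([[460.251 ,   0.    , 320.7361],
       [  0.    , 460.251 , 196.2048],
       [  0.    ,   0.    ,   1.    ]]), 'rvec': array([ 2.2096, -2.1718,  0.0716]), 'tvec': array([-0.1476,  0.5827,  1.438 ])}
wrist {'mtx': array([[339.493 ,   0.    , 321.7494],
       [  0.    , 339.493 , 200.8787],
       [  0.    ,   0.    ,   1.    ]]), 'mount': array([[-0.0001, -0.946 , -0.3241,  0.0834],
       [ 1.    ,  0.    , -0.0006, -0.0003],
       [ 0.0006, -0.3241,  0.946 , -0.1473],
       [ 0.    ,  0.    ,  0.    ,  1.    ]])}
```

View pics/top0.png

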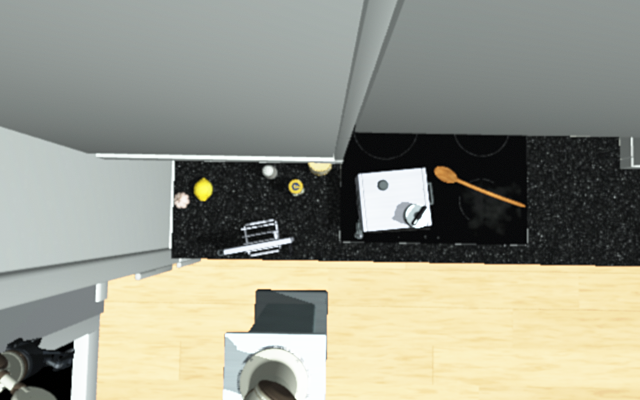

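View pics/side0.png

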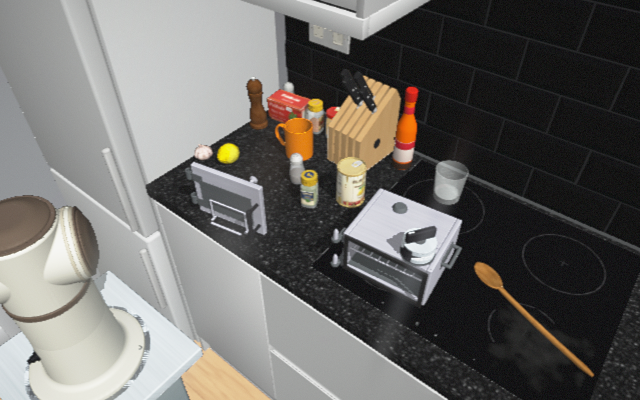

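Top view: door in its rack at about (258,245), oven at (395,200) with the lock at (415,213), hinge pins at (359,235). Side view: door at (230,198), oven (400,245). Next, enlarged crops.

```bash
python3 - <<'E'
import cv2,numpy as np
t=cv2.imread('pics/top0.png');s=cv2.imread('pics/side0.png')
f=lambda c,w,h:cv2.resize(c,(w,h),interpolation=cv2.INTER_CUBIC)
a=f(t[205:265,210:310],400,240);b=f(t[155:245,340:440],400,360)
c=f(s[150:240,180:280],400,300);d=f(s[180:305,325:470],400,345)
o=np.zeros((600,800,3),np.uint8)
o[:240,:400]=a;o[240:,:400]=b;o[:300,400:]=c[:300];o[300:,400:]=f(s[180:305,325:470],400,300)
cv2.imwrite('pics/c1.png',o)
E
```

```text
(no output)
```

View pics/c1.png

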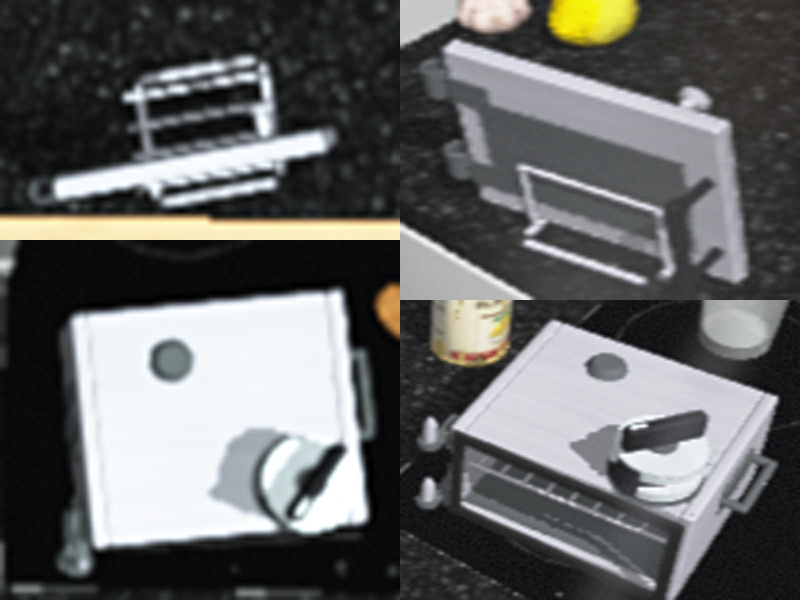

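View pics/wrist0.png

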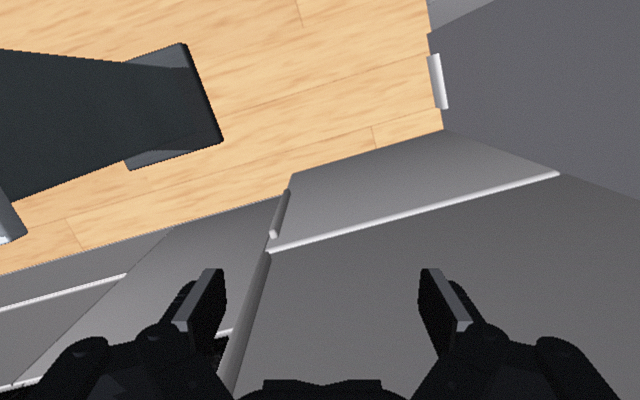

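The crops show the door's sockets at its left edge (+y), stud on the far side (+x), handle on the robot's side, so its axes roughly match the oven's; oven front faces the robot, pins at front left; the lock's black bar is at crop (315,480), i.e. top-image ≈(419,215), turned. The wrist camera sees only cabinet fronts and the floor.

```bash
cat > h.py <<'E'
from rig import arm
import cv2,numpy as np
from scipy.spatial.transform import Rotation as R
np.set_printoptions(precision=4,suppress=True)
def cam(n,s=None):
    c=arm.calibration(n)
    if 'mount' in c:
        T=np.eye(4);T[:3,:3]=R.from_quat(s['orientation']).as_matrix();T[:3,3]=s['ee_pos'];T=T@c['mount']
        return c['mtx'],T
    Rm=cv2.Rodrigues(c['rvec'])[0];T=np.eye(4);T[:3,:3]=Rm.T;T[:3,3]=-Rm.T@c['tvec'];return c['mtx'],T
def cloud(n,d,s=None):
    K,T=cam(n,s);v,u=np.mgrid[:400,:640]
    p=np.stack([(u-K[0,2])/K[0,0]*d,(v-K[1,2])/K[1,1]*d,d],-1)
    P=p@T[:3,:3].T+T[:3,3];P[d==0]=np.nan;return P
def ray(n,uv,z,s=None):
    K,T=cam(n,s);uv=np.atleast_2d(uv).astype(float)
    r=np.c_[(uv[:,0]-K[0,2])/K[0,0],(uv[:,1]-K[1,2])/K[1,1],np.ones(len(uv))]@T[:3,:3].T
    return T[:3,3]+r*((z-T[2,3])/r[:,2])[:,None]
def proj(n,P,s=None):
    K,T=cam(n,s);q=(np.atleast_2d(P)-T[:3,3])@T[:3,:3];q=q@K.T;return q[:,:2]/q[:,2:]
E
python3 - <<'E'
from h import *
t=cv2.imread('pics/top0.png');P=cloud('top',np.load('pics/top0.npy'))
g=t.max(2)
for n in('top','side'):
    d=np.load(f'pics/{n}0.npy');P=cloud(n,d);x,y,z=P[...,0],P[...,1],P[...,2]
    m=(x>.3)&(x<.75)&(z>.1)&(z<.22)
    for a,yy,zz in(('door',(0,.35),(.14,.2)),('roof',(-.45,-.1),(.115,.137)),('drum',(-.45,-.1),(.15,.168)),('bar',(-.45,-.1),(.18,.2))):
        k=(m&(y>yy[0])&(y<yy[1])&(z>zz[0])&(z<zz[1])).astype(np.uint8)
        nn,l,st,_=cv2.connectedComponentsWithStats(k)
        for i in range(1,nn):
            if st[i,4]<25: continue
            q=P[l==i]; r=cv2.minAreaRect((q[:,:2]*1000).astype(np.float32))
            print(n,a,st[i],'med',np.median(q,0),'rect',np.round(r[0]),np.round(r[1]),round(r[2],1))
P=cloud('top',np.load('pics/top0.npy'))
for uv in [(300,215),(480,150),(215,200),(290,250),(100,290),(130,300),(175,250),(60,250),(230,275),(250,100),(345,150)]: print(uv,P[uv[1],uv[0]])
E
```

```text
top door [223 241  49  14 244] med [0.4256 0.0696 0.1565] rect [426.  69.] [ 14. 140.] 11.1
top roof [ 357  168   71   65 3531] med [ 0.5785 -0.3397  0.1283] rect [ 570. -347.] [181. 207.] 4.0
top drum [405 204  18  21 167] med [ 0.5357 -0.3943  0.1646] rect [ 536. -396.] [30. 66.] 58.3
top drum [412 209  18  19 119] med [ 0.5134 -0.4288  0.1652] rect [ 512. -427.] [26. 63.] 51.4
top bar [411 206  16  20 109] med [ 0.5266 -0.4113  0.1922] rect [ 526. -411.] [13. 62.] 56.6
side door [190 162  53  26 464] med [0.4215 0.0642 0.155 ] rect [423.  69.] [ 18. 143.] 11.1
side roof [ 331  188  130   90 4888] med [ 0.5588 -0.3418  0.1285] rect [ 561. -343.] [192. 219.] 6.5
side drum [402 228  35  29 455] med [ 0.5117 -0.4249  0.1653] rect [ 524. -412.] [68. 65.] 85.7
side bar [405 226  31  15 262] med [ 0.5213 -0.4128  0.191 ] rect [ 525. -412.] [14. 64.] 54.7
(300, 215) [ 0.5251 -0.0721 -0.0057]
(480, 150) [ 0.7434 -0.6466  0.0074]
(215, 200) [ 0.5683  0.2006 -0.    ]
(290, 250) [ 0.419  -0.0494  0.1065]
(100, 290) [ 0.1542  0.9466 -0.8371]
(130, 300) [ 0.0937  0.8299 -0.9212]
(175, 250) [0.4072 0.3215 0.0036]
(60, 250) [0.4363 0.3737 0.5619]
(230, 275) [ 0.2303  0.3194 -0.9131]
(250, 100) [ 0.6296 -0.0561  0.974 ]
(345, 150) [ 0.6305 -0.1788  0.6449]
```

```bash
cat > m.py <<'E'
from h import *
def seg(P,ok,xr,yr,zr,mn=15):
    x,y,z=P[...,0],P[...,1],P[...,2]
    k=(ok&(x>xr[0])&(x<xr[1])&(y>yr[0])&(y<yr[1])&(z>zr[0])&(z<zr[1])).astype(np.uint8)
    nn,l,st,_=cv2.connectedComponentsWithStats(k)
    return [(st[i],P[l==i]) for i in range(1,nn) if st[i,4]>=mn]
def show(tag,sg):
    for st,q in sg:
        r=cv2.minAreaRect((q[:,:2]*1000).astype(np.float32)); b=cv2.boxPoints(r)
        print(tag,st,'med',np.median(q,0),'rect',np.round(r[0],1),np.round(r[1],1),round(r[2],1),'box',b.round(0).tolist())
E
python3 - <<'E'
from m import *
for n in('top','side'):
    P=cloud(n,np.load(f'pics/{n}0.npy'));ok=np.isfinite(P[...,0])
    show(n+' door',seg(P,ok,(.3,.6),(-.2,.35),(.147,.17),40))
    show(n+' sock',seg(P,ok,(.3,.6),(.1,.3),(.08,.145),5))
    show(n+' pinhi',seg(P,ok,(.4,.62),(-.26,-.17),(.118,.15),3))
    show(n+' pinlo',seg(P,ok,(.4,.62),(-.26,-.17),(.036,.07),3))
    show(n+' roof',seg(P,ok,(.4,.7),(-.5,-.1),(.122,.134),300))
    # roof edge fits
    x,y,z=P[...,0],P[...,1],P[...,2];k=ok&(abs(z-.128)<.004)&(y<-.22)&(y>-.5)&(x>.4)&(x<.7)
    Y=[];
    for yy in np.arange(-.40,-.28,.006):
        q=P[k&(abs(y-yy)<.003)]; Y.append((yy,q[:,0].min(),q[:,0].max()))
    Y=np.array(Y);print('front slope',np.polyfit(Y[:,0],Y[:,1],1),'back',np.polyfit(Y[:,0],Y[:,2],1))
    show(n+' bar',seg(P,ok,(.4,.7),(-.5,-.3),(.183,.2),30))
    sg=seg(P,ok,(.45,.7),(-.3,.3),(.05,.12),30); show(n+' by',sg)
E
```

```text
top door [223 238  68  17 342] med [0.4315 0.0414 0.1565] rect [432.9  43.1] [ 17.4 193.9] 11.1 box [[406.0, 137.0], [443.0, -54.0], [460.0, -50.0], [423.0, 140.0]]
top sock [217 249   7   7  32] med [0.4093 0.154  0.1282] rect [410.2 152.1] [18.6 17.9] 7.9 box [[400.0, 160.0], [402.0, 142.0], [421.0, 144.0], [418.0, 162.0]]
top pinhi [358 183   5  47 121] med [ 0.5778 -0.2553  0.1276] rect [ 552.4 -257.4] [135.3  12.1] 4.9 box [[485.0, -257.0], [486.0, -269.0], [620.0, -258.0], [619.0, -246.0]]
top pinhi [358 234   4   5  12] med [ 0.4644 -0.2517  0.1343] rect [ 464.9 -252.5] [11.3  8.2] 51.6 box [[458.0, -254.0], [465.0, -259.0], [472.0, -251.0], [465.0, -246.0]]
top pinlo [356 185   1   5   5] med [ 0.6142 -0.2465  0.0481] rect [ 613.8 -246.6] [11.5  0.6] 3.6 box [[608.0, -247.0], [608.0, -247.0], [620.0, -247.0], [620.0, -246.0]]
top pinlo [358 209   2  13  15] med [ 0.5268 -0.2558  0.0445] rect [ 527.2 -255.1] [37.4  3.2] 4.2 box [[508.0, -255.0], [509.0, -258.0], [546.0, -255.0], [546.0, -252.0]]
top pinlo [356 227   2   3   4] med [ 0.4853 -0.2518  0.0373] rect [ 486.3 -251.6]
[... 3002 characters left out ...]
207.0], [623.0, 232.0], [592.0, 258.0]]
side by [289 153  14  17 193] med [0.6476 0.0189 0.0749] rect [651.3  23. ] [28.1 34.5] 33.6 box [[630.0, 30.0], [649.0, 1.0], [673.0, 16.0], [653.0, 45.0]]
side by [336 159  29  35 754] med [ 0.6683 -0.1427  0.0967] rect [ 674.9 -131.2] [49.7 75.4] 0.5 box [[650.0, -94.0], [650.0, -169.0], [700.0, -169.0], [699.0, -93.0]]
side by [300 170  18  25 381] med [ 0.5969 -0.0664  0.0838] rect [606.8 -59. ] [45.4 42.2] 26.1 box [[577.0, -50.0], [596.0, -88.0], [636.0, -68.0], [618.0, -30.0]]
side by [331 227  33  34 320] med [ 0.4764 -0.2701  0.0919] rect [ 485.3 -272.8] [54.7 66.8] 83.3 box [[449.0, -296.0], [515.0, -304.0], [522.0, -250.0], [455.0, -242.0]]
```

```bash
python3 - <<'E'
from m import *
for n in('top','side'):
    P=cloud(n,np.load(f'pics/{n}0.npy')).reshape(-1,3);P=P[np.isfinite(P[:,0])]
    for y0 in np.arange(.2,.7,.1):
        q=P[(P[:,1]>y0)&(P[:,1]<y0+.1)&(P[:,2]>.05)&(P[:,2]<1)&(P[:,0]>.13)]; print(n,y0,len(q),np.percentile(q[:,0],[0,1,5]) if len(q)>5 else q)
s=arm.read_state();P=cloud('wrist',np.load('pics/wrist0.npy'),s)
for uv in[(300,200),(400,150),(500,120),(350,240),(450,220),(240,330),(560,175),(240,215)]:print(uv,P[uv[1],uv[0]])
def rows(p1,yaw,s=s):
    Rm=R.from_quat(s['orientation']).as_matrix(); print((Rm.T@(np.array(p1)-s['ee_pos']))*100)
for p in[(.2,.27,.28),(.40,-.1,.28),(.525,-.4117,.25)]: rows(p,0)
E
```

```text
top 0.2 3514 [0.5742 0.5955 0.6289]
top 0.30000000000000004 22598 [0.1391 0.3507 0.3641]
top 0.4000000000000001 1179 [0.1325 0.1352 0.1413]
top 0.5000000000000001 1483 [0.1334 0.1381 0.1457]
top 0.6000000000000001 132 [0.1789 0.181  0.1825]
side 0.2 2801 [0.5763 0.5918 0.7684]
side 0.30000000000000004 26832 [0.3221 0.3448 0.3506]
side 0.4000000000000001 2752 [0.3252 0.3444 0.345 ]
side 0.5000000000000001 2388 [0.3434 0.3443 0.3449]
side 0.6000000000000001 1965 [0.343  0.3441 0.3447]
(300, 200) [ 0.3452  0.4342 -0.4803]
(400, 150) [ 0.3454  0.7554 -0.7079]
(500, 120) [ 0.2839  0.9597 -0.4618]
(350, 240) [ 0.3459  0.5467 -0.1687]
(450, 220) [ 0.3469  0.715  -0.1457]
(240, 330) [0.3246 0.3988 0.0363]
(560, 175) [ 0.3467  0.9289 -0.2031]
(240, 215) [ 0.3916  0.2031 -0.6544]
[-11.4257 -25.859   -5.3738]
[-41.1956 -55.5702  -5.341 ]
[-62.1096 -81.8425  -2.3101]
```

Units first: shifts go in shares of 100 cm and turns go in shares of 2 rad. So -55.6 cm is -0.556, -41.2 cm is -0.412, 0.307 rad is 0.1535.

Call:
jog_arm:
  rows: [1, -0.114, -0.259, -0.054, 0, 0, 0, 1, -0.114, -0.259, -0.054, 0, 0, 0, 1, -0.114, -0.259, -0.054, 0, 0, 0, 1, -0.114, -0.259, -0.054, 0, 0, 0, 1, -0.114, -0.259, -0.054, 0, 0, 0, 1, -0.412, -0.556, -0.054, 0, 0, 0.075, 1, -0.412, -0.556, -0.054, 0, 0, 0.1535, 1, -0.412, -0.556, -0.054, 0, 0, 0.1535, 1, -0.412, -0.556, -0.054, 0, 0, 0.1535, 1, -0.412, -0.556, -0.054, 0, 0, 0.1535, 1, -0.412, -0.556, -0.054, 0, 0, 0.1535, 1, -0.412, -0.556, -0.054, 0, 0, 0.1535]
  newtons: 80

```text
t: 1.65
ee_pos: [0.4006, -0.1024, 0.2803]
orientation: [0.296, 0.955, 0.0, -0.0]
contact_force: [-0.9, 0.4, 0.5]
opening: 0.0854
grip_force: 0.0
```

```bash
cat >> h.py <<'E'
def rel(p,yaw_y,s=None):
    """tool-frame shift (cm) and rotvec for a down-pointing tool at p with tool y at yaw_y"""
    s=s or arm.read_state();Rm=R.from_quat(s['orientation']).as_matrix()
    c,n=np.cos(yaw_y),np.sin(yaw_y);Rt=np.array([[-n,c,0],[c,n,0],[0,0,-1.]])
    return np.r_[Rm.T@(np.array(p)-s['ee_pos'])*100, R.from_matrix(Rm.T@Rt).as_rotvec()]
def st():
    s=arm.read_state();Rm=R.from_quat(s['orientation']).as_matrix()
    print('t',round(s['t'],2),'p',s['ee_pos'],'yaw_y',np.arctan2(Rm[1,1],Rm[0,1]).round(4),'z',Rm[:,2],'q',s['q'],'F',s['contact_force'],'open',s['opening']);return s
E
python3 - <<'E'
from h import *
st();print(rel((.525,-.4117,.27),.972))
E
```

```text
t 1.65 p [ 0.4006 -0.1024  0.2803] yaw_y 0.9708 z [-0.0003  0.0002 -1.    ] q [-0.5445 -0.3167  1.9386  0.      1.52   -1.5152] F [-0.91    0.3549  0.5489] open 0.08542535909485728
[-27.7302 -18.5042   1.0235   0.      -0.0004  -0.0012]
```

In the tool's units: -27.7 cm is -0.277, -18.5 cm is -0.185.

Call:
jog_arm:
  rows: [1, -0.277, -0.185, 0.01, 0, 0, 0, 1, -0.277, -0.185, 0.01, 0, 0, 0, 1, -0.277, -0.185, 0.01, 0, 0, 0, 1, -0.277, -0.185, 0.01, 0, 0, 0, 1, -0.277, -0.185, 0.01, 0, 0, 0, 1, -0.277, -0.185, 0.01, 0, 0, 0, 1, -0.277, -0.185, 0.01, 0, 0, 0]

```text
t: 2.52
ee_pos: [0.5247, -0.4097, 0.2692]
orientation: [0.295, 0.955, 0.001, -0.001]
contact_force: [-0.9, 1.3, 0.0]
opening: 0.0852
grip_force: 0.0
```

```bash
python3 - <<'E'
from m import *
s=st();im,d=arm.snapshot('wrist');cv2.imwrite('pics/w1.png',im[:,:,::-1]);np.save('pics/w1.npy',d)
P=cloud('wrist',d,s);ok=np.isfinite(P[...,0])
show('bar',seg(P,ok,(.4,.7),(-.5,-.3),(.183,.2),30))
show('pin',seg(P,ok,(.4,.5),(-.28,-.2),(.12,.15),10))
print(rel((.525,-.4117,.191),.972))
E
```

```text
t 2.52 p [ 0.5247 -0.4097  0.2692] yaw_y 0.9716 z [-0.0014  0.0015 -1.    ] q [-0.844   0.3717  1.258  -0.0001  1.514  -1.8156] F [-0.9219  1.2712  0.0096] open 0.08521054156228786
bar [ 312  167   17   87 1398] med [ 0.523  -0.4102  0.1937] rect [ 525.9 -412.4] [11.5 63.2] 55.9 box [[497.0, -399.0], [549.0, -435.0], [555.0, -425.0], [503.0, -390.0]]
pin [440   0  21  18 257] med [ 0.465  -0.255   0.1363] rect [ 465.5 -253.1] [9.7 8.7] 54.7 box [[459.0, -255.0], [466.0, -260.0], [472.0, -252.0], [465.0, -247.0]]
pin [423  32  39  40 834] med [ 0.4874 -0.2712  0.1288] rect [ 486.8 -270.4] [26.4 19.2] 0.2 box [[474.0, -261.0], [474.0, -280.0], [500.0, -280.0], [500.0, -261.0]]
[-0.2075 -0.2472  7.8868  0.0006 -0.0016  0.0006]
```

In the tool's units: 7.85 cm is 0.0785, 4 cm is 0.04.

Call:
jog_arm:
  rows: [0.2, -0.002, -0.0025, 0.04, 0, 0, 0, 0, -0.002, -0.0025, 0.0785, 0, 0, 0, -0.3, -0.002, -0.0025, 0.0785, 0, 0, 0, -1, -0.002, -0.0025, 0.0785, 0, 0, 0, -1, -0.002, -0.0025, 0.0785, 0, 0, 0, -1, -0.002, -0.0025, 0.0785, 0, 0, 0, -1, -0.002, -0.0025, 0.0785, 0, 0, 0, -1, -0.002, -0.0025, 0.0785, 0, 0, 0, -1, -0.002, -0.0025, 0.0785, 0, 0, 0]
  newtons: 80

```text
t: 3.7
ee_pos: [0.5252, -0.412, 0.1922]
orientation: [0.294, 0.956, 0.0, -0.0]
contact_force: [0.0, -0.2, 0.3]
opening: 0.0001
grip_force: 0.0
```

```bash
python3 - <<'E'
from m import *
s=st();im,d=arm.snapshot('wrist');t,dt=arm.snapshot('side')
a=cv2.resize(t[160:310,300:500],(800,600),interpolation=cv2.INTER_CUBIC);a[:250,:400]=cv2.resize(im,(400,250))
cv2.imwrite('pics/c2.png',a[:,:,::-1])
E
```

```text
t 3.7 p [ 0.5252 -0.412   0.1922] yaw_y 0.9729 z [-0.  0. -1.] q [-0.8457  0.419   1.3484  0.      1.3743 -1.8187] F [ 0.0437 -0.237   0.293 ] open 8.356532784558091e-05
```

View pics/c2.png

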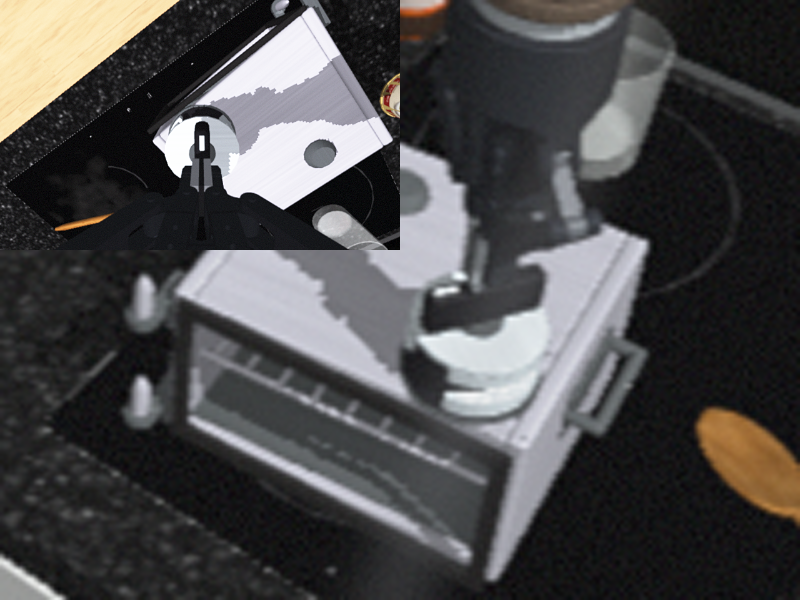

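Fingers read fully shut over the bar ((485,270) in the crop, inset (200,150)); whether they are beside or above it is unclear, so I check with depth.

```bash
python3 - <<'E'
from m import *
s=st();im,d=arm.snapshot('wrist');P=cloud('wrist',d,s)
Rm=R.from_quat(s['orientation']).as_matrix();T=(P-s['ee_pos'])@Rm*1000
for v in range(170,340,8): print(v,[tuple(T[v,u].round(0).astype(int)) if np.isfinite(T[v,u,0]) else None for u in(300,310,321,332,343)])
g,dd=arm.snapshot('side');Q=cloud('side',dd)
show('bar',seg(Q,np.isfinite(Q[...,0]),(.4,.7),(-.5,-.3),(.18,.2),30))
print(proj('wrist',s['ee_pos']+Rm[:,2]*.019,s))
cv2.imwrite('pics/c3.png',cv2.resize(im[160:360,220:420,::-1],(600,600),interpolation=cv2.INTER_CUBIC))
E
```

```text
t 3.8 p [ 0.5252 -0.4119  0.1921] yaw_y 0.973 z [-0.0001  0.0001 -1.    ] q [-0.8457  0.4191  1.3484 -0.      1.3743 -1.8187] F [ 0.2114  0.1124 -0.029 ] open -5.824565955029511e-05
170 [(np.int64(8), np.int64(-21), np.int64(160)), (np.int64(32), np.int64(-8), np.int64(62)), (np.int64(32), np.int64(-1), np.int64(62)), (np.int64(32), np.int64(6), np.int64(61)), (np.int64(32), np.int64(13), np.int64(63))]
178 [(np.int64(28), np.int64(-14), np.int64(59)), (np.int64(28), np.int64(-8), np.int64(60)), (np.int64(28), np.int64(-1), np.int64(59)), (np.int64(28), np.int64(6), np.int64(59)), (np.int64(28), np.int64(13), np.int64(59))]
186 [(np.int64(22), np.int64(-14), np.int64(60)), (np.int64(22), np.int64(-8), np.int64(60)), (np.int64(32), np.int64(-1), np.int64(28)), (np.int64(32), np.int64(5), np.int64(29)), (np.int64(22), np.int64(13), np.int64(60))]
194 [(np.int64(28), np.int64(-12), np.int64(25)), (np.int64(28), np.int64(-7), np.int64(26)), (np.int64(30), np.int64(-1), np.int64(18)), (np.int64(28), np.int64(5), np.int64(25)), (np.int64(28), np.int64(11), np.int64(26))]
202 [(np.int64(23)
[... 3522 characters left out ...]
.int64(-57)), (np.int64(11), np.int64(7), np.int64(-57))]
330 [(np.int64(11), np.int64(-7), np.int64(-61)), (np.int64(12), np.int64(-4), np.int64(-62)), (np.int64(-5), np.int64(0), np.int64(-41)), (np.int64(12), np.int64(3), np.int64(-61)), (np.int64(12), np.int64(6), np.int64(-61))]
338 [(np.int64(16), np.int64(-6), np.int64(-70)), (np.int64(10), np.int64(-4), np.int64(-63)), (np.int64(-8), np.int64(0), np.int64(-42)), (np.int64(11), np.int64(3), np.int64(-64)), (np.int64(15), np.int64(6), np.int64(-69))]
bar [405 226  31  15 224] med [ 0.5167 -0.4118  0.1899] rect [ 524.  -411.9] [13.3 63. ] 55.8 box [[494.0, -400.0], [546.0, -435.0], [554.0, -424.0], [502.0, -389.0]]
[[322.1931 246.7506]]
```

View pics/c3.png

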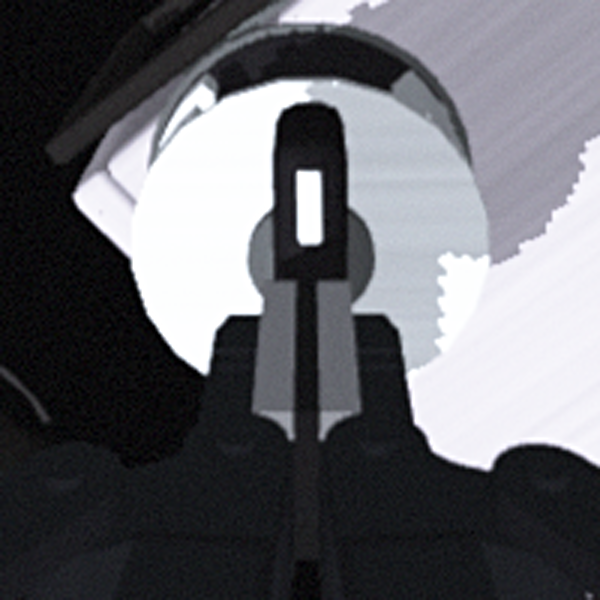

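The fingers are shut above the bar: its white index line and top (at crop (310,200)) are seen in front of the pads, whose ends lie about 7 mm behind the reported TCP instead of 19 mm ahead. So I must go 26 mm deeper; I reopen, descend and close again, and the opening reading will confirm it.

In the tool's units: 2.6 cm is 0.026, 1 cm is 0.01.

Call:
jog_arm:
  rows: [0.0, 0, 0, 0, 0, 0, 0, 0.0, 0, 0, 0, 0, 0, 0, 0.0, 0, 0, 0, 0, 0, 0, 0.0, 0, 0, 0.01, 0, 0, 0, 0, 0, 0, 0.026, 0, 0, 0, 0, 0, 0, 0.026, 0, 0, 0, -1, 0, 0, 0.026, 0, 0, 0, -1, 0, 0, 0.026, 0, 0, 0, -1, 0, 0, 0.026, 0, 0, 0, -1, 0, 0, 0.026, 0, 0, 0, -1, 0, 0, 0.026, 0, 0, 0, -1, 0, 0, 0.026, 0, 0, 0]
  newtons: 80

```text
t: 5.4
ee_pos: [0.5259, -0.4116, 0.1669]
orientation: [0.294, 0.956, 0.0, 0.001]
contact_force: [2.9, 5.4, 3.4]
opening: 0.0097
grip_force: 79.5
```

In the tool's units: -0.66 rad is -0.33.

Call:
jog_arm:
  rows: [-1, 0, 0, 0, 0, 0, -0.085, -1, 0, 0, 0, 0, 0, -0.17, -1, 0, 0, 0, 0, 0, -0.255, -1, 0, 0, 0, 0, 0, -0.33, -1, 0, 0, 0, 0, 0, -0.33, -1, 0, 0, 0, 0, 0, -0.33]

```text
t: 6.15
ee_pos: [0.5257, -0.4122, 0.1669]
orientation: [-0.03, 1.0, -0.001, 0.001]
contact_force: [2.8, 3.1, 4.5]
opening: 0.0103
grip_force: 79.6
```

```bash
python3 - <<'E'
from m import *
s=st();print(s['moment'])
E
```

```text
t 6.15 p [ 0.5257 -0.4122  0.1669] yaw_y 1.6307 z [ 0.0012 -0.001  -1.    ] q [-0.8456  0.4393  1.3725  0.0002  1.3283 -2.4763] F [2.8395 3.147  4.5032] open 0.010304579481598256
[ 0.4377 -0.4323 -0.0368]
```

```bash
python3 - <<'E'
from h import *
print(rel((.525,-.4117,.27),1.631),rel((.431,.043,.26),.194))
E
```

```text
[  0.0558   0.0469 -10.3118  -0.0011   0.0011  -0.0003] [ 6.7198 45.9989 -9.3698 -0.0001  0.0017  1.4367]
```

In the tool's units: 46 cm is 0.46, -10 cm is -0.1, 1.36 rad is 0.68.

Call:
jog_arm:
  rows: [0, 0, 0, 0, 0, 0, 0, 0, 0, 0, 0, 0, 0, 0, 0, 0, 0, 0, 0, 0, 0, 0, 0, 0, -0.05, 0, 0, 0, 0.5, 0, 0, -0.1, 0, 0, 0.05, 1, 0.067, 0.46, -0.094, 0, 0, 0.14, 1, 0.067, 0.46, -0.094, 0, 0, 0.23, 1, 0.067, 0.46, -0.094, 0, 0, 0.32, 1, 0.067, 0.46, -0.094, 0, 0, 0.41, 1, 0.067, 0.46, -0.094, 0, 0, 0.5, 1, 0.067, 0.46, -0.094, 0, 0, 0.59, 1, 0.067, 0.46, -0.094, 0, 0, 0.68]

```text
t: 7.65
ee_pos: [0.4378, 0.0057, 0.2608]
orientation: [0.595, 0.803, 0.0, 0.0]
contact_force: [0.4, 0.7, 0.3]
opening: 0.0854
grip_force: 0.0
```

In the tool's units: 0.077 rad is 0.0385.

Call:
jog_arm:
  rows: [1, 0, 0, 0, 0, 0, 0.0385, 1, 0, 0, 0, 0, 0, 0.0385, 1, 0, 0, 0, 0, 0, 0.0385]

```text
t: 8.02
ee_pos: [0.4386, 0.0036, 0.2608]
orientation: [0.624, 0.782, -0.0, 0.0]
contact_force: [0.3, -0.7, -0.2]
opening: 0.0852
grip_force: 0.0
```

```bash
python3 - <<'E'
from m import *
s=st()
im,d=arm.snapshot('wrist');cv2.imwrite('pics/w2.png',im[:,:,::-1])
P=cloud('wrist',d,s);show('door w',seg(P,np.isfinite(P[...,0]),(.3,.6),(-.2,.35),(.147,.17),40))
for n in('top','side'):
    im,d=arm.snapshot(n);P=cloud(n,d)
    if n=='side':cv2.imwrite('pics/s2.png',im[:,:,::-1])
    show(n+' bar',seg(P,np.isfinite(P[...,0]),(.4,.7),(-.5,-.3),(.183,.2),30))
print(rel((.431,.043,.1275),.194))
E
```

```text
t 8.03 p [0.4386 0.0036 0.2608] yaw_y 0.2244 z [-0.     -0.0002 -1.    ] q [-0.2685 -0.2332  1.9103 -0.0002  1.4646 -0.4929] F [ 0.2623 -0.7277 -0.1863] open 0.0852140292225557
door w [ 312    0   27  263 5008] med [0.4281 0.0593 0.1586] rect [432.1  42.5] [ 15.6 191.9] 11.2 box [[406.0, 135.0], [443.0, -53.0], [458.0, -50.0], [421.0, 138.0]]
door w [355 202  10  20 139] med [ 0.4718 -0.0042  0.1497] rect [472.2  -4.6] [ 7.4 16.9] 15.0 box [[466.0, 3.0], [471.0, -14.0], [478.0, -12.0], [474.0, 5.0]]
top bar [416 204   6  23 107] med [ 0.5265 -0.4109  0.192 ] rect [ 526.7 -412. ] [61.5 13.1] 3.3 box [[496.0, -407.0], [496.0, -420.0], [558.0, -417.0], [557.0, -404.0]]
side bar [411 221  19  24 181] med [ 0.5205 -0.4135  0.1928] rect [ 524.6 -411.6] [62.7 12.3] 3.5 box [[493.0, -407.0], [494.0, -420.0], [556.0, -416.0], [556.0, -404.0]]
[ 4.0202  0.1329 13.3222 -0.0002 -0.      0.0294]
```

In the tool's units: 13.3 cm is 0.133, 8 cm is 0.08, 0.03 rad is 0.015.

Call:
jog_arm:
  rows: [1, 0.04, 0.001, 0, 0, 0, 0.015, 1, 0.04, 0.001, 0.03, 0, 0, 0.015, 1, 0.04, 0.001, 0.08, 0, 0, 0.015, 0.3, 0.04, 0.001, 0.133, 0, 0, 0.015, 0, 0.04, 0.001, 0.133, 0, 0, 0.015, -0.3, 0.04, 0.001, 0.133, 0, 0, 0.015, -0.6, 0.04, 0.001, 0.133, 0, 0, 0.015, -1, 0.04, 0.001, 0.133, 0, 0, 0.015, -1, 0.04, 0.001, 0.133, 0, 0, 0.015, -1, 0.04, 0.001, 0.133, 0, 0, 0.015, -1, 0.04, 0.001, 0.133, 0, 0, 0.015]
  newtons: 100

```text
t: 9.55
ee_pos: [0.4323, 0.0429, 0.1305]
orientation: [0.635, 0.772, 0.001, 0.002]
contact_force: [-1.7, -0.5, 7.3]
opening: 0.0119
grip_force: 97.7
```

```bash
python3 - <<'E'
from h import *
s=st();print(s['grip_force'])
E
```

```text
t 9.55 p [0.4323 0.0429 0.1305] yaw_y 0.1944 z [ 0.0039 -0.0013 -1.    ] q [-0.1804 -0.1199  2.0784 -0.0006  1.1791 -0.3746] F [-1.6958 -0.4764  7.2845] open 0.011931133461701021
97.68181800842285
```

```bash
python3 - <<'E'
from h import *
print(rel((.4323,.0429,.23),.1944),rel((.34,-.33,.23),-.49))
E
```

```text
[-0.0154  0.0345 -9.9464  0.0035  0.002   0.    ] [-34.8193 -16.2265  -9.9341   0.0041   0.0007   0.6844]
```

In the tool's units: -10 cm is -0.1, -5 cm is -0.05.

Call:
jog_arm:
  rows: [-1, 0, 0, -0.02, 0, 0, 0, -1, 0, 0, -0.05, 0, 0, 0, -1, 0, 0, -0.1, 0, 0, 0, -1, 0, 0, -0.1, 0, 0, 0]

```text
t: 10.05
ee_pos: [0.4335, 0.0429, 0.2326]
orientation: [0.635, 0.772, 0.002, 0.004]
contact_force: [0.1, 0.5, -5.3]
opening: 0.0123
grip_force: 98.7
```

```bash
python3 - <<'E'
from h import *
s=st();im,d=arm.snapshot('side');cv2.imwrite('pics/s3.png',cv2.resize(im[90:290,120:370,::-1],(750,600)))
print(rel((.34,-.33,.235),-.49))
E
```

```text
t 10.05 p [0.4335 0.0429 0.2326] yaw_y 0.1942 z [ 0.0098 -0.0018 -1.    ] q [-0.1803 -0.2327  1.9653  0.      1.3989 -0.3745] F [ 0.1411  0.4625 -5.2811] open 0.012255656656366035
[-34.8485 -16.1961  -0.5526   0.0044   0.0001   0.6842]
```

View pics/s3.png

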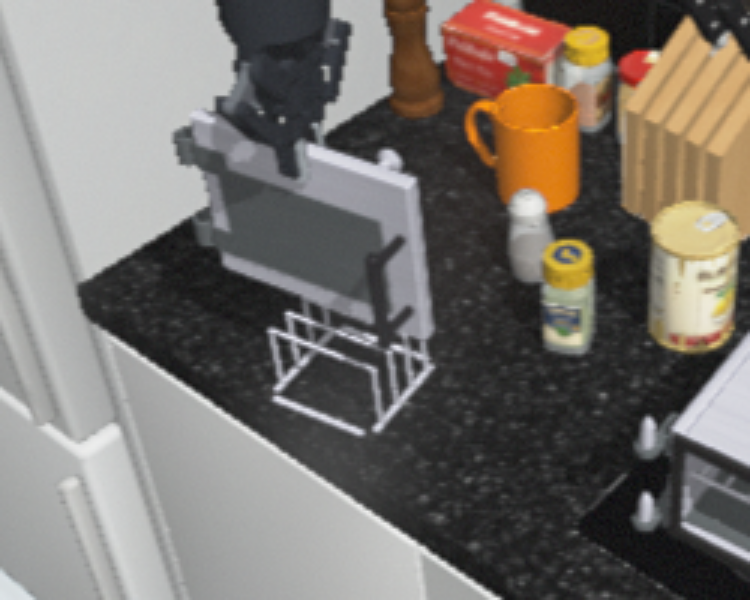

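The door (at (310,220)) is up out of the rack (350,370), which stayed put.

In the tool's units: -34.8 cm is -0.348, -32 cm is -0.32, 0.684 rad is 0.342.

Call:
jog_arm:
  rows: [-1, -0.035, -0.016, -0.01, 0, 0, 0.025, -1, -0.08, -0.037, -0.01, 0, 0, 0.06, -1, -0.13, -0.061, -0.01, 0, 0, 0.11, -1, -0.18, -0.084, -0.01, 0, 0, 0.165, -1, -0.23, -0.107, -0.01, 0, 0, 0.225, -1, -0.28, -0.13, -0.01, 0, 0, 0.285, -1, -0.32, -0.149, -0.005, 0, 0, 0.325, -1, -0.348, -0.162, -0.005, 0, 0, 0.342, -1, -0.348, -0.162, -0.005, 0, 0, 0.342, -1, -0.348, -0.162, -0.005, 0, 0, 0.342]

```text
t: 11.35
ee_pos: [0.3384, -0.328, 0.2311]
orientation: [0.857, 0.515, 0.0, -0.002]
contact_force: [0.5, -0.3, -4.7]
opening: 0.0123
grip_force: 98.7
```

```bash
python3 - <<'E'
from m import *
s=st()
for n in('top','side','wrist'):
    im,d=arm.snapshot(n);cv2.imwrite(f'pics/{n}4.png',im[:,:,::-1]);np.save(f'pics/{n}4.npy',d);P=cloud(n,d,s);ok=np.isfinite(P[...,0])
    x,y,z=P[...,0],P[...,1],P[...,2]
    show(n+' top',seg(P,ok,(.2,.47),(-.5,-.1),(.25,.267),30))
    show(n+' sock',seg(P,ok,(.3,.5),(-.28,-.15),(.2,.245),8))
    show(n+' pin',seg(P,ok,(.44,.49),(-.28,-.23),(.118,.15),5))
E
```

```text
t 11.35 p [ 0.3384 -0.328   0.2311] yaw_y -0.4897 z [-0.0015  0.0034 -1.    ] q [-1.0274 -0.1176  1.8686  0.0004  1.3943 -0.5378] F [ 0.4757 -0.2713 -4.7288] open 0.012307955929611043
top top [359 266  30  20 169] med [ 0.3655 -0.2775  0.2574] rect [ 364.4 -277.9] [80.8 14.1] 62.1 box [[339.0, -310.0], [352.0, -317.0], [390.0, -246.0], [377.0, -239.0]]
top sock [350 261  11  10  47] med [ 0.3875 -0.2322  0.2314] rect [ 387.7 -232.5] [26.7 17.8] 52.0 box [[372.0, -238.0], [386.0, -248.0], [403.0, -227.0], [389.0, -217.0]]
top pin [363 228   7   5  30] med [ 0.482  -0.2712  0.1274] rect [ 481.9 -270.9] [11.7 17.6] 1.0 box [[476.0, -262.0], [476.0, -280.0], [488.0, -280.0], [488.0, -262.0]]
top pin [357 233   6   5  15] med [ 0.4671 -0.2512  0.1353] rect [ 465.8 -252.9] [11.9 12.8] 76.4 box [[458.0, -257.0], [471.0, -260.0], [473.0, -249.0], [461.0, -246.0]]
side top [315 235  41  55 607] med [ 0.318  -0.3608  0.2582] rect [ 322.9 -366.3] [109.8  38.9] 70.5 box [[286.0, -412.0], [323.0, -425.0], [360.0, -321.0], [323.0, -308.0]]
side sock [298 209   5   9  26] med [ 0.3856 -0.2239  0.23
[... 466 characters left out ...]
top [  271    42   102   343 13596] med [ 0.3569 -0.2957  0.2593] rect [ 351.4 -309.6] [147.5  38.9] 53.6 box [[292.0, -357.0], [323.0, -380.0], [411.0, -262.0], [379.0, -239.0]]
wrist sock [ 295    0   53   42 1362] med [ 0.3881 -0.234   0.2332] rect [ 390.2 -230.9] [18.7 18.5] 18.0 box [[378.0, -225.0], [384.0, -243.0], [402.0, -237.0], [396.0, -219.0]]
wrist pin [426   5  24  21 337] med [ 0.4626 -0.252   0.1354] rect [ 464.8 -252. ] [9.8 9.5] 31.2 box [[458.0, -250.0], [463.0, -259.0], [471.0, -253.0], [467.0, -245.0]]
wrist pin [453   9  37  41 922] med [ 0.481  -0.2706  0.1273] rect [ 481.4 -270.2] [17.2 19.6] 0.4 box [[473.0, -260.0], [473.0, -280.0], [490.0, -280.0], [490.0, -260.0]]
```

```bash
python3 - <<'E'
from h import *
print(rel((.3384,-.328,.176),-.49),rel((.4128,-.3496,.176),-.49))
E
```

```text
[-0.0076 -0.0522  5.6199 -0.001  -0.0007  0.0014] [ 1.5771  7.5312  5.6138 -0.001  -0.0007  0.0014]
```

In the tool's units: 7.5 cm is 0.075, 1.6 cm is 0.016.

Call:
jog_arm:
  rows: [-1, 0, 0, 0.025, 0, 0, 0, -1, 0, 0, 0.056, 0, 0, 0, -1, 0, 0, 0.056, 0, 0, 0, -1, 0.006, 0.025, 0.056, 0, 0, 0, -1, 0.011, 0.05, 0.056, 0, 0, 0, -1, 0.015, 0.07, 0.056, 0, 0, 0, -1, 0.016, 0.075, 0.056, 0, 0, 0, -1, 0.016, 0.075, 0.056, 0, 0, 0, -1, 0.016, 0.075, 0.056, 0, 0, 0]

```text
t: 12.62
ee_pos: [0.412, -0.3503, 0.177]
orientation: [0.858, 0.514, -0.0, -0.0]
contact_force: [0.2, -0.1, -5.5]
opening: 0.0122
grip_force: 98.9
```

```bash
python3 - <<'E'
from m import *
s=st();print(rel((.4128,-.3496,.176),-.49))
im,d=arm.snapshot('wrist');cv2.imwrite('pics/w5.png',im[:,:,::-1]);P=cloud('wrist',d,s);ok=np.isfinite(P[...,0])
show('w sock',seg(P,ok,(.4,.55),(-.3,-.2),(.15,.19),8))
im2,d=arm.snapshot('top');P=cloud('top',d);ok=np.isfinite(P[...,0])
show('t sock',seg(P,ok,(.4,.5),(-.3,-.2),(.15,.19),8))
im3,d=arm.snapshot('side');
a=np.zeros((600,800,3),np.uint8);a[:300,:480]=cv2.resize(im,(480,300));a[300:,:]=cv2.resize(im3[190:265,270:470],(800,300),interpolation=cv2.INTER_CUBIC)
a[:300,480:]=cv2.resize(im2[215:290,310:390],(320,300),interpolation=cv2.INTER_CUBIC)
cv2.imwrite('pics/c5.png',a[:,:,::-1])
E
```

```text
t 12.62 p [ 0.412  -0.3503  0.177 ] yaw_y -0.49 z [-0.0003  0.     -1.    ] q [-0.9281  0.1135  1.7473 -0.0002  1.2809 -0.438 ] F [ 0.2264 -0.1464 -5.5313] open 0.012199151060651153
[ 0.1021  0.036   0.1047 -0.0003  0.0001 -0.    ]
w sock [ 295    0   53   42 1362] med [ 0.4617 -0.2563  0.1789] rect [ 463.8 -253.3] [18.6 18.6] 18.0 box [[452.0, -247.0], [458.0, -265.0], [475.0, -259.0], [470.0, -242.0]]
t sock [357 233  10  10  42] med [ 0.46   -0.2558  0.1769] rect [ 462.2 -254.9] [25.7 18.3] 67.5 box [[449.0, -263.0], [466.0, -270.0], [476.0, -247.0], [459.0, -240.0]]
```

View pics/c5.png

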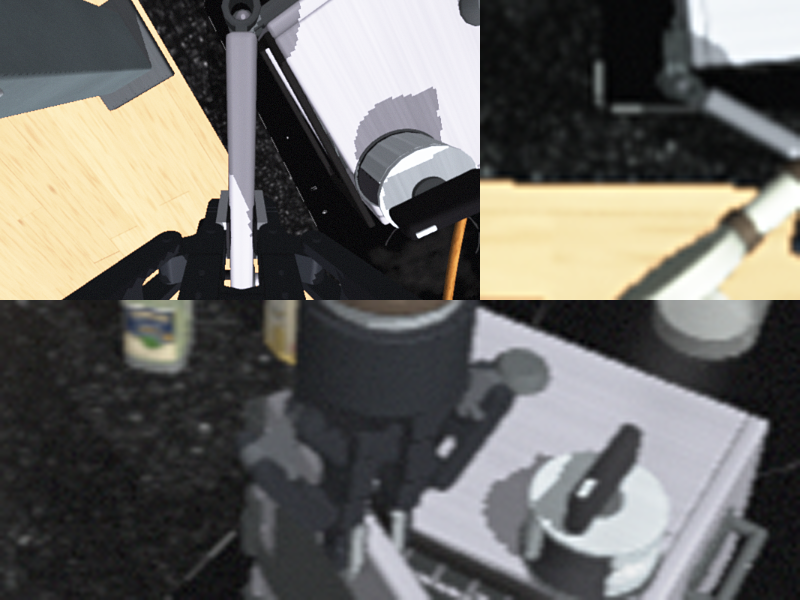

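The wrist inset shows the pin tip visible inside the upper socket's bore at (240,13); the side inset shows the lock's bar pointing to the door. I lower with a 1.5 mm correction.

In the tool's units: 2.2 cm is 0.022, 0.15 cm is 0.0015.

Call:
jog_arm:
  rows: [-1, 0.0015, 0, 0, 0, 0, 0, -1, 0.0015, 0, 0.005, 0, 0, 0, -1, 0.0015, 0, 0.01, 0, 0, 0, -1, 0.0015, 0, 0.014, 0, 0, 0, -1, 0.0015, 0, 0.018, 0, 0, 0, -1, 0.0015, 0, 0.022, 0, 0, 0, -1, 0.0015, 0, 0.022, 0, 0, 0]

```text
t: 13.65
ee_pos: [0.4132, -0.3492, 0.1545]
orientation: [0.858, 0.514, -0.0, -0.0]
contact_force: [1.2, 0.2, -4.3]
opening: 0.0122
grip_force: 99.0
```

In the tool's units: 1.7 cm is 0.017, 1.4 cm is 0.014.

Call:
jog_arm:
  rows: [-1, 0, 0, 0.005, 0, 0, 0, -1, 0, 0, 0.01, 0, 0, 0, -1, 0, 0, 0.014, 0, 0, 0, -1, 0, 0, 0.017, 0, 0, 0, -1, 0, 0, 0.017, 0, 0, 0]

```text
t: 14.28
ee_pos: [0.4131, -0.3492, 0.1375]
orientation: [0.858, 0.514, -0.0, -0.0]
contact_force: [1.1, -0.9, -4.9]
opening: 0.0123
grip_force: 99.0
```

Call:
jog_arm:
  rows: [-1, 0, 0, 0.002, 0, 0, 0, -1, 0, 0, 0.003, 0, 0, 0, -1, 0, 0, 0.003, 0, 0, 0]

```text
t: 14.65
ee_pos: [0.4135, -0.3502, 0.1361]
orientation: [0.857, 0.515, -0.0, 0.001]
contact_force: [-3.7, -1.5, 6.1]
opening: 0.0124
grip_force: 100.5
```

```bash
python3 - <<'E'
from h import *
s=st();H=np.array([.4648,-.2521])
for a in np.linspace(-.49,.11,10)[1:]:
    p=H+.1107*np.array([np.sin(a),-np.cos(a)]);print(a.round(3),rel((p[0],p[1],.138),a,s).round(2))
E
```

```text
t 14.65 p [ 0.4135 -0.3502  0.1361] yaw_y -0.4897 z [ 0.0007 -0.002  -1.    ] q [-0.9254  0.1597  1.7821 -0.0007  1.1977 -0.4355] F [-3.7331 -1.5097  6.1278] open 0.012381759540810198
-0.423 [ 0.02  0.65 -0.19  0.    0.   -0.07]
-0.357 [ 0.1   1.39 -0.19  0.    0.   -0.13]
-0.29 [ 0.22  2.11 -0.18  0.    0.   -0.2 ]
-0.223 [ 0.39  2.83 -0.18  0.    0.   -0.27]
-0.157 [ 0.61  3.54 -0.18  0.    0.   -0.33]
-0.09 [ 0.87  4.23 -0.18  0.    0.   -0.4 ]
-0.023 [ 1.18  4.9  -0.18  0.    0.   -0.47]
0.043 [ 1.53  5.54 -0.18  0.    0.   -0.53]
0.11 [ 1.93  6.17 -0.18  0.    0.   -0.6 ]
```

In the tool's units: -0.2 cm is -0.002, -0.1 cm is -0.001.

Call:
jog_arm:
  rows: [-0.45, 0, 0, -0.001, 0, 0, 0, -0.45, 0, 0, -0.002, 0, 0, 0, -0.45, 0, 0, -0.002, 0, 0, 0, -0.45, 0, 0, -0.002, 0, 0, 0]

```text
t: 15.15
ee_pos: [0.4132, -0.3491, 0.1366]
orientation: [0.857, 0.515, 0.0, -0.0]
contact_force: [0.2, -0.8, -0.3]
opening: 0.0237
grip_force: 0.0
```

```bash
python3 - <<'E'
from m import *
s=st();im,d=arm.snapshot('wrist');P=cloud('wrist',d,s);ok=np.isfinite(P[...,0])
show('w sock',seg(P,ok,(.4,.55),(-.3,-.2),(.12,.15),8))
show('w top',seg(P,ok,(.35,.5),(-.45,-.2),(.15,.175),8))
E
```

```text
t 15.15 p [ 0.4132 -0.3491  0.1366] yaw_y -0.4899 z [-0.      0.0002 -1.    ] q [-0.925   0.1585  1.7824  0.0001  1.2009 -0.4352] F [ 0.172  -0.7527 -0.3278] open 0.023665255523923644
w sock [ 295    0   54   52 2032] med [ 0.4634 -0.2551  0.139 ] rect [ 463.  -256.5] [18.5 20.2] 61.3 box [[450.0, -260.0], [467.0, -269.0], [476.0, -253.0], [459.0, -244.0]]
w sock [  356     0   205   110 13401] med [ 0.5032 -0.2852  0.1291] rect [ 512.  -280.2] [39.6 76. ] 90.0 box [[474.0, -300.0], [550.0, -300.0], [550.0, -260.0], [474.0, -260.0]]
w sock [302  52   5   6  16] med [ 0.4519 -0.2619  0.1395] rect [ 452.  -262.2] [2.1 1.2] 55.6 box [[451.0, -263.0], [452.0, -263.0], [453.0, -262.0], [452.0, -261.0]]
w top [  301    52    42   333 11800] med [ 0.433  -0.3128  0.1632] rect [ 422.5 -332.9] [150.5  15.8] 62.5 box [[381.0, -396.0], [395.0, -403.0], [464.0, -270.0], [450.0, -262.0]]
w top [ 255  257   42   80 1241] med [ 0.4032 -0.333   0.1636] rect [ 397.4 -340.3] [23.2 13.8] 61.8 box [[386.0, -347.0], [398.0, -354.0], [409.0, -333.0], [397.0, -327.0]]
w top [ 347  258   42   79 1225] med [ 0.4331 -0.3515  0.1636] rect [ 430.1 -357.7] [23.2 13.8] 62.0 box [[419.0, -365.0], [431.0, -371.0], [442.0, -351.0], [429.0, -344.0]]
w top [534 273  12  11  19] med [ 0.4998 -0.3919  0.154 ] rect [ 499.8 -391.8] [0.4 1.5] 7.4 box [[500.0, -391.0], [500.0, -393.0], [500.0, -393.0], [500.0, -391.0]]
w top [ 547  285   38   78 1100] med [ 0.4968 -0.4082  0.1662] rect [ 496.5 -410.8] [40.2  6.9] 89.8 box [[493.0, -431.0], [500.0, -431.0], [500.0, -391.0], [493.0, -391.0]]
```

In the tool's units: 5.5 cm is 0.055, 1.5 cm is 0.015, -0.53 rad is -0.265.

Call:
jog_arm:
  rows: [-0.45, 0, 0.0065, 0, 0, 0, -0.035, -0.45, 0.001, 0.014, 0, 0, 0, -0.065, -0.45, 0.002, 0.021, 0, 0, 0, -0.1, -0.45, 0.004, 0.028, 0, 0, 0, -0.135, -0.45, 0.006, 0.035, 0, 0, 0, -0.165, -0.45, 0.009, 0.042, 0, 0, 0, -0.2, -0.45, 0.012, 0.049, 0, 0, 0, -0.235, -0.45, 0.015, 0.055, 0, 0, 0, -0.265, -0.45, 0.015, 0.055, 0, 0, 0, -0.265]

```text
t: 16.32
ee_pos: [0.469, -0.3618, 0.1366]
orientation: [0.693, 0.721, 0.0, -0.0]
contact_force: [-0.1, 0.6, 0.3]
opening: 0.0234
grip_force: 0.0
```

```bash
cat > d.py <<'E'
from m import *
s=st();im,d=arm.snapshot('wrist');P=cloud('wrist',d,s);ok=np.isfinite(P[...,0])
x,y,z=P[...,0],P[...,1],P[...,2]
O=np.array([.5722,-.3508]);Y=.108;c,n=np.cos(Y),np.sin(Y)
X=(x-O[0])*c+(y-O[1])*n;V=-(x-O[0])*n+(y-O[1])*c
# door top edge: oven-frame x of inner and outer edge against y
k=ok&(z>.157)&(z<.17)&(X<-.075)
for v in np.arange(-.09,.10,.015):
    q=X[k&(abs(V-v)<.003)]
    if len(q)>10: print('y %.3f'%v,np.percentile(q,[2,50,98])*1000,len(q))
E
python3 d.py
```

```text
t 16.32 p [ 0.469  -0.3618  0.1366] yaw_y 0.0398 z [-0.0001  0.0002 -1.    ] q [-0.8609  0.2846  1.6336  0.0001  1.2235 -0.9007] F [-0.0893  0.5725  0.2654] open 0.023372006440067213
y -0.045 [-117.2758 -110.0963 -104.1077] 268
y -0.030 [-115.871  -109.0402 -102.3516] 318
y -0.015 [-114.1553 -107.5224 -100.8808] 352
y 0.000 [-115.425  -105.851   -91.6636] 467
y 0.015 [-120.7309 -105.7957  -97.7305] 530
y 0.030 [-109.4776 -102.8316  -95.833 ] 498
y 0.045 [-107.7572 -100.9827  -94.2928] 556
y 0.060 [-106.0292  -99.4607  -92.7558] 633
y 0.075 [-104.7088  -97.9117  -91.2088] 734
y 0.090 [-102.9939  -96.6726  -90.0087] 762
```

In the tool's units: 0.6 cm is 0.006, 0.5 cm is 0.005, -0.04 rad is -0.02.

Call:
jog_arm:
  rows: [-0.45, 0.0005, 0.002, 0, 0, 0, -0.01, -0.45, 0.001, 0.004, 0, 0, 0, -0.02, -0.45, 0.001, 0.005, 0, 0, 0, -0.025, -0.45, 0.001, 0.006, 0, 0, 0, -0.025, -0.45, 0.001, 0.006, 0, 0, 0, -0.025]

```text
t: 17.0
ee_pos: [0.4748, -0.3606, 0.1368]
orientation: [0.675, 0.738, -0.0, 0.0]
contact_force: [0.2, -0.0, 0.0]
opening: 0.0237
grip_force: 0.2
```

```bash
python3 d.py
```

```text
t 17.0 p [ 0.4748 -0.3606  0.1368] yaw_y 0.0901 z [-0.     -0.0001 -1.    ] q [-0.8521  0.2937  1.6219 -0.0001  1.2259 -0.9421] F [ 0.2193 -0.0463  0.0289] open 0.023727207015468012
y -0.045 [-111.4974 -103.9161  -97.8623] 258
y -0.030 [-110.8651 -104.3071  -97.2323] 311
y -0.015 [-109.6319 -102.9742  -96.0174] 347
y 0.000 [-109.4823 -102.0524  -85.9014] 455
y 0.015 [-114.4943 -101.5866  -93.9558] 486
y 0.030 [-106.3778  -99.6836  -93.0048] 496
y 0.045 [-105.3381  -98.5807  -92.1454] 554
y 0.060 [-104.3634  -97.5403  -90.9721] 634
y 0.075 [-103.4268  -96.5499  -89.8991] 727
y 0.090 [-102.2055  -95.8471  -89.248 ] 760
```

Call:
jog_arm:
  rows: [-0.45, 0, 0.001, 0, 0, 0, 0, -0.45, 0, 0.002, 0, 0, 0, 0, -0.45, 0, 0.002, 0, 0, 0, 0]

```text
t: 17.42
ee_pos: [0.4768, -0.3605, 0.1368]
orientation: [0.675, 0.738, -0.0, 0.0]
contact_force: [-0.9, -0.6, 0.2]
opening: 0.0237
grip_force: 0.3
```

```bash
python3 d.py
```

```text
t 17.43 p [ 0.4768 -0.3605  0.1368] yaw_y 0.0901 z [-0.     -0.0001 -1.    ] q [-0.8493  0.2973  1.6175 -0.0001  1.2267 -0.9394] F [-0.935  -0.6415  0.1717] open 0.02365642973895769
y -0.045 [-109.0196 -101.8755  -95.3289] 265
y -0.030 [-108.3445 -101.4937  -95.0886] 304
y -0.015 [-107.6873 -100.6072  -94.0269] 353
y 0.000 [-107.4801  -99.773   -83.9085] 466
y 0.015 [-111.9229  -99.3162  -92.3668] 463
y 0.030 [-105.2342  -98.4233  -91.8126] 489
y 0.045 [-104.5463  -97.6888  -90.9311] 562
y 0.060 [-103.4353  -96.8817  -90.081 ] 625
y 0.075 [-102.783   -96.0529  -89.3035] 718
y 0.090 [-101.9092  -95.513   -88.9354] 757
```

```bash
python3 - <<'E'
from h import *
s=st();print(rel((.5257,-.4120,.26),1.631,s))
E
```

```text
t 17.48 p [ 0.4767 -0.3605  0.1368] yaw_y 0.0902 z [-0.0001 -0.0002 -1.    ] q [-0.8493  0.2973  1.6175 -0.0002  1.2267 -0.9394] F [-0.2952 -0.6733 -0.168 ] open 0.023361210552364477
[ -5.5708   4.4109 -12.3206  -0.0002   0.0001  -1.5408]
```

In the tool's units: -12.3 cm is -0.123, -9 cm is -0.09, -1.54 rad is -0.77.

Call:
jog_arm:
  rows: [-0.45, 0, -0.004, 0, 0, 0, 0, -0.45, 0, -0.004, -0.03, 0, 0, 0, -0.45, 0, -0.004, -0.09, 0, 0, 0, -0.2, 0, 0, -0.123, 0, 0, -0.085, 0, -0.047, 0.053, -0.123, 0, 0, -0.17, 0, -0.047, 0.053, -0.123, 0, 0, -0.255, 0, -0.047, 0.053, -0.123, 0, 0, -0.34, 0, -0.047, 0.053, -0.123, 0, 0, -0.425, 0, -0.047, 0.053, -0.123, 0, 0, -0.51, 0, -0.047, 0.053, -0.123, 0, 0, -0.595, 0, -0.047, 0.053, -0.123, 0, 0, -0.68, 0, -0.047, 0.053, -0.123, 0, 0, -0.77]

```text
t: 18.98
ee_pos: [0.5336, -0.4023, 0.2596]
orientation: [-0.033, 0.999, 0.0, -0.0]
contact_force: [-0.2, -0.7, 1.2]
opening: 0.0428
grip_force: 0.0
```

```bash
sed -i 's/arm.snapshot(.wrist.)/arm.snapshot("wrist")/' d.py; python3 d.py; python3 - <<'E'
from m import *
s=st();im,d=arm.snapshot('wrist');P=cloud('wrist',d,s);ok=np.isfinite(P[...,0])
show('bar',seg(P,ok,(.4,.7),(-.5,-.3),(.183,.2),30))
print(rel((.5257,-.412,.1665),1.631,s))
E
```

```text
t 18.98 p [ 0.5336 -0.4023  0.2596] yaw_y 1.636 z [-0.0001  0.0005 -1.    ] q [-0.8266  0.3811  1.2646  0.0003  1.4963 -2.4626] F [-0.222  -0.6791  1.1739] open 0.04276440585513089
y -0.090 [-121.3413 -115.1404 -108.7997] 163
y -0.075 [-119.9621 -111.1959  -75.2657] 234
y -0.060 [-118.5363 -109.8449  -79.8595] 228
y -0.045 [-117.1557 -106.4961  -75.5047] 277
y -0.030 [-115.9586 -108.761  -102.0965] 182
y -0.015 [-114.5649 -107.9969 -100.9429] 183
y 0.000 [-112.6664 -106.5951  -99.6505] 171
y 0.015 [-111.3335 -104.7578  -97.5887] 179
y 0.030 [-109.9105 -103.4413  -96.3436] 184
y 0.045 [-108.3917 -102.2458  -95.0604] 175
y 0.060 [-106.8099 -100.188   -93.0523] 181
y 0.075 [-105.5007  -98.8699  -91.7705] 180
y 0.090 [-103.9975  -97.6937  -90.5968] 129
t 19.02 p [ 0.5336 -0.4023  0.2596] yaw_y 1.6413 z [-0.0001  0.0005 -1.    ] q [-0.8266  0.3811  1.2646  0.0003  1.4963 -2.4679] F [-0.5463 -0.2767 -0.2854] open 0.04284667813573162
bar [ 299  155   19   92 1570] med [ 0.5228 -0.4128  0.1936] rect [ 526.1 -412.9] [63.3 11.9] 3.1 box [[494.0, -409.0], [495.0, -421.0], [558.0, -417.0], [557.0, -405.0]]
[ 0.8533 -0.9118  9.3125  0.0005 -0.      0.0103]
```

The door rebounded off the seal to about 0.097 rad after release; I'll push it again, gently, with shut fingers on its outer face at the stud's line.

```bash
python3 - <<'E'
from h import *
s=st();
for p in [(.4334,-.4161,.26),(.4334,-.4161,.14),(.449,-.4144,.14),(.4548,-.4138,.14)]:print(rel(p,1.675,s))
E
```

```text
t 19.07 p [ 0.5336 -0.4024  0.2596] yaw_y 1.6305 z [-0.0001  0.0004 -1.    ] q [-0.8266  0.3812  1.2644  0.0002  1.4963 -2.4571] F [0.8167 0.0215 0.3751] open 0.04251803037140548
[10.0843 -0.772  -0.0354  0.0004 -0.     -0.0445]
[10.0836 -0.7766 11.9646  0.0004 -0.     -0.0445]
[ 8.5163 -0.6999 11.9645  0.0004 -0.     -0.0445]
[ 7.9337 -0.6746 11.9645  0.0004 -0.     -0.0445]
```

In the tool's units: 12 cm is 0.12, 10.1 cm is 0.101, -0.045 rad is -0.0225.

Call:
jog_arm:
  rows: [-1, 0.05, -0.004, 0, 0, 0, -0.0225, -1, 0.101, -0.008, 0, 0, 0, -0.0225, -1, 0.101, -0.008, 0, 0, 0, -0.0225, -1, 0.101, -0.008, 0.06, 0, 0, -0.0225, -1, 0.101, -0.008, 0.12, 0, 0, -0.0225, -1, 0.101, -0.008, 0.12, 0, 0, -0.0225, -1, 0.093, -0.0075, 0.12, 0, 0, -0.0225, -1, 0.087, -0.007, 0.12, 0, 0, -0.0225, -1, 0.085, -0.007, 0.12, 0, 0, -0.0225, -1, 0.083, -0.007, 0.12, 0, 0, -0.0225, -1, 0.082, -0.007, 0.12, 0, 0, -0.0225]
  newtons: 80

```text
t: 20.45
ee_pos: [0.4524, -0.4144, 0.1401]
orientation: [-0.052, 0.999, -0.0, 0.0]
contact_force: [0.3, 0.4, -0.4]
opening: 0.0003
grip_force: 0.1
```

```bash
python3 d.py
```

```text
t 20.45 p [ 0.4524 -0.4144  0.1401] yaw_y 1.6751 z [ 0.0001 -0.0004 -1.    ] q [-0.9382  0.3319  1.5673 -0.0001  1.242  -2.6133] F [ 0.308   0.3721 -0.3939] open 0.00030905157815811206
y -0.090 [-117.6889 -116.188  -113.6686] 100
y -0.075 [-116.8315 -114.6488 -111.8482] 149
y -0.060 [-137.0853 -132.7909 -132.1177] 231
y -0.045 [-137.3028 -136.5364 -110.0478] 229
y -0.030 [-113.6275 -112.6189 -111.6422] 30
y 0.000 [-110.8805 -109.6887 -106.9971] 146
y 0.015 [-109.4896 -105.8131  -97.1632] 363
y 0.030 [-108.3875 -104.1335  -95.3031] 419
y 0.045 [-107.3933 -103.0611  -93.9606] 422
y 0.060 [-106.1318 -102.0477  -93.0771] 422
y 0.075 [-105.0288 -100.6579  -91.9497] 444
y 0.090 [-103.6874  -99.7426  -90.6577] 284
```

In the tool's units: -0.3 cm is -0.003, -0.25 cm is -0.0025.

Call:
jog_arm:
  rows: [-1, -0.001, 0, 0, 0, 0, 0, -1, -0.002, 0, 0, 0, 0, 0, -1, -0.0025, 0, 0, 0, 0, 0, -1, -0.003, 0, 0, 0, 0, 0, -1, -0.003, 0, 0, 0, 0, 0, -1, -0.003, 0, 0, 0, 0, 0]

```text
t: 21.25
ee_pos: [0.4553, -0.414, 0.1398]
orientation: [-0.052, 0.999, 0.0, -0.0]
contact_force: [0.4, -0.4, -0.3]
opening: 0.0002
grip_force: 0.1
```

```bash
python3 d.py
```

```text
t 21.25 p [ 0.4553 -0.414   0.1398] yaw_y 1.6751 z [-0.  0. -1.] q [-0.934   0.3369  1.5616 -0.      1.2431 -2.6091] F [ 0.4253 -0.4469 -0.2874] open 0.00024803247118955143
y -0.090 [-114.5898 -113.0208 -111.1464] 86
y -0.075 [-113.4873 -111.7364 -109.4899] 138
y -0.060 [-134.1063 -129.9659 -129.2628] 226
y -0.045 [-134.5984 -133.5664 -100.8065] 223
y -0.030 [-110.9197 -110.097  -109.0753] 34
y 0.000 [-108.9488 -107.6689 -104.3253] 167
y 0.015 [-107.8317 -103.5904  -95.1881] 396
y 0.030 [-106.8551 -102.3012  -93.9281] 416
y 0.045 [-105.9878 -101.7994  -92.8055] 434
y 0.060 [-104.9743 -101.0109  -91.8463] 446
y 0.075 [-104.0471 -100.4732  -91.102 ] 453
y 0.090 [-103.2543  -99.711   -90.1614] 266
```

Call:
jog_arm:
  rows: [-1, -0.0005, 0, 0, 0, 0, 0, -1, -0.0008, 0, 0, 0, 0, 0, -1, -0.0008, 0, 0, 0, 0, 0, -1, -0.0008, 0, 0, 0, 0, 0, -1, 0, 0, 0, 0, 0, 0, -1, 0.002, 0, 0, 0, 0, 0, -1, 0.01, 0, 0, 0, 0, 0, -1, 0.01, 0, -0.04, 0, 0, 0, -1, 0.01, 0, -0.1, 0, 0, 0, -0.5, 0.01, 0, -0.12, 0, 0, 0, -0.3, 0.01, 0, -0.12, 0, 0, 0]

```text
t: 22.68
ee_pos: [0.4456, -0.4158, 0.2614]
orientation: [-0.052, 0.999, -0.001, 0.001]
contact_force: [0.1, 0.6, -1.8]
opening: 0.0296
grip_force: 0.0
```

```bash
python3 d.py; python3 - <<'E'
from m import *
s=st();print(rel((.5257,-.412,.26),1.631,s))
E
```

```text
t 22.68 p [ 0.4456 -0.4158  0.2614] yaw_y 1.6749 z [ 0.0019 -0.0028 -1.    ] q [-0.9489  0.2233  1.4542 -0.0001  1.4607 -2.6238] F [ 0.1213  0.6362 -1.8048] open 0.029610683416416535
y -0.090 [-117.7954 -111.9126 -104.82  ] 116
y -0.075 [-116.6617 -107.6128  -75.513 ] 184
y -0.060 [-115.6083 -106.1772  -77.8659] 200
y -0.045 [-114.5368 -104.009   -75.6519] 220
y -0.030 [-113.1845 -107.603   -76.0558] 132
y -0.015 [-112.019  -106.5713  -99.0446] 126
y 0.000 [-110.9179 -105.6934  -98.1705] 128
y 0.015 [-109.6528 -103.9853  -96.7509] 132
y 0.030 [-108.4073 -103.5866  -95.9252] 129
y 0.045 [-107.291  -102.4715  -94.3814] 137
y 0.060 [-106.287  -101.0016  -93.2296] 133
y 0.075 [-105.0114 -100.2536  -91.7854] 133
y 0.090 [-103.8176  -99.1242  -91.3725] 99
t 22.73 p [ 0.445  -0.4149  0.259 ] yaw_y 1.6749 z [-0.0005  0.0005 -1.    ] q [-0.9488  0.2251  1.4568 -0.0001  1.4604 -2.6237] F [-0.2914 -0.4663 -0.3687] open 0.029809387954269708
[-8.061  -0.5492 -0.1004  0.0006 -0.0004  0.0439]
```

In the tool's units: 12 cm is 0.12, 9 cm is 0.09.

Call:
jog_arm:
  rows: [-1, 0, 0, 0.04, 0, 0, 0, -1, 0, 0, 0.09, 0, 0, 0, -1, 0, 0, 0.12, 0, 0, 0, -1, -0.004, 0, 0.12, 0, 0, 0, -1, -0.0065, 0, 0.12, 0, 0, 0, -1, -0.0075, 0, 0.12, 0, 0, 0, -1, -0.0085, 0, 0.12, 0, 0, 0, -1, -0.0092, 0, 0.12, 0, 0, 0, -1, -0.0098, 0, 0.12, 0, 0, 0, -1, -0.0102, 0, 0.12, 0, 0, 0, -1, -0.0105, 0, 0.12, 0, 0, 0, -1, -0.0105, 0, 0.12, 0, 0, 0]

```text
t: 24.22
ee_pos: [0.4558, -0.4139, 0.1398]
orientation: [-0.052, 0.999, 0.0, -0.0]
contact_force: [-1.0, -0.2, 0.4]
opening: 0.0002
grip_force: 0.2
```

```bash
python3 d.py | sed -n '1,3p;13,15p'
```

```text
t 24.23 p [ 0.4558 -0.4139  0.1398] yaw_y 1.6751 z [-0.0001  0.     -1.    ] q [-0.9333  0.3378  1.5606 -0.      1.2434 -2.6084] F [-0.9514 -0.1591  0.3706] open 0.00021022670276238392
y -0.090 [-113.7709 -112.7148 -110.7375] 90
y -0.075 [-112.9114 -111.2303 -108.9379] 136
y 0.090 [-103.0821  -99.5893  -90.3032] 259
```

In the tool's units: 0.12 cm is 0.0012, 0.09 cm is 0.0009.

Call:
jog_arm:
  rows: [-1, 0.0001, 0, 0, 0, 0, 0, -1, 0.0002, 0, 0, 0, 0, 0, -1, 0.0003, 0, 0, 0, 0, 0, -1, 0.0004, 0, 0, 0, 0, 0, -1, 0.0005, 0, 0, 0, 0, 0, -1, 0.0006, 0, 0, 0, 0, 0, -1, 0.0007, 0, 0, 0, 0, 0, -1, 0.0008, 0, 0, 0, 0, 0, -1, 0.0009, 0, 0, 0, 0, 0, -1, 0.001, 0, 0, 0, 0, 0, -1, 0.0011, 0, 0, 0, 0, 0, -1, 0.0012, 0, 0, 0, 0, 0]

```text
t: 25.78
ee_pos: [0.4546, -0.4141, 0.1398]
orientation: [-0.052, 0.999, -0.0, 0.0]
contact_force: [0.3, 0.3, -1.0]
opening: -0.0
grip_force: 0.0
```

```bash
python3 d.py | sed -n '1,3p;13,15p'
```

```text
t 25.77 p [ 0.4546 -0.4141  0.1398] yaw_y 1.6751 z [ 0. -0. -1.] q [-0.935   0.3358  1.563   0.      1.2428 -2.6102] F [ 0.3109  0.3023 -1.0241] open -2.9689899462177513e-05
y -0.090 [-115.2534 -113.7663 -111.7855] 94
y -0.075 [-114.2105 -112.5004 -109.9715] 142
y 0.090 [-103.2989  -99.9391  -90.1388] 268
```

In the tool's units: 0.6 cm is 0.006, 0.03 cm is 0.0003.

Call:
jog_arm:
  rows: [-1, 0.0001, 0, 0, 0, 0, 0, -1, 0.0002, 0, 0, 0, 0, 0, -1, 0.0003, 0, 0, 0, 0, 0, -1, 0.0005, 0, 0, 0, 0, 0, -1, 0.001, 0, 0, 0, 0, 0, -1, 0.003, 0, 0, 0, 0, 0, -1, 0.006, 0, 0, 0, 0, 0]

```text
t: 26.7
ee_pos: [0.4485, -0.4147, 0.1398]
orientation: [-0.052, 0.999, 0.0, -0.0]
contact_force: [-0.7, 0.0, 0.1]
opening: 0.0001
grip_force: 0.0
```

```bash
python3 d.py | sed -n '1,3p;13,15p'
```

```text
t 26.7 p [ 0.4485 -0.4147  0.1398] yaw_y 1.6752 z [-0.  0. -1.] q [-0.9439  0.3259  1.5755 -0.      1.2402 -2.619 ] F [-0.7289  0.0061  0.0791] open 8.200016175093594e-05
y -0.075 [-115.8629 -115.5414 -114.4457] 21
y -0.060 [-140.9004 -136.7303 -136.0261] 224
```

In the tool's units: -12 cm is -0.12, -8.4 cm is -0.084, -0.044 rad is -0.022.

Call:
jog_arm:
  rows: [-1, 0.003, 0, 0, 0, 0, 0, -1, 0.003, 0, -0.06, 0, 0, 0, -0.3, 0.003, 0, -0.12, 0, 0, 0, -0.3, -0.04, -0.002, -0.12, 0, 0, -0.01, -0.3, -0.084, -0.005, -0.12, 0, 0, -0.022, -0.3, -0.084, -0.005, -0.12, 0, 0, -0.022]

```text
t: 27.5
ee_pos: [0.5346, -0.4101, 0.2588]
orientation: [-0.075, 0.997, 0.0, -0.0]
contact_force: [-0.2, -0.5, -1.0]
opening: 0.0301
grip_force: 0.0
```

```bash
python3 d.py | sed -n '1,3p;10,15p';  python3 - <<'E'
from m import *
s=st();im,d=arm.snapshot('wrist');cv2.imwrite('pics/w6.png',cv2.resize(im[100:400,180:480,::-1],(600,600)))
P=cloud('wrist',d,s);ok=np.isfinite(P[...,0])
show('bar',seg(P,ok,(.4,.7),(-.5,-.3),(.183,.2),30))
print(rel((.5257,-.412,.1665),1.631,s))
E
```

```text
t 27.5 p [ 0.5346 -0.4101  0.2588] yaw_y 1.7218 z [-0.0002  0.0009 -1.    ] q [-0.8335  0.3963  1.2466  0.0005  1.4994 -2.5553] F [-0.2176 -0.5241 -1.0208] open 0.030133021617634738
y -0.090 [-116.181  -109.7475 -103.3064] 162
y -0.075 [-115.0101 -106.2354  -75.4751] 236
y 0.030 [-107.4909 -101.3392  -94.059 ] 169
y 0.045 [-106.5065 -100.0739  -92.8153] 175
y 0.060 [-105.3406  -99.2561  -92.0006] 166
y 0.075 [-104.3275  -98.0073  -90.5852] 174
y 0.090 [-103.2434  -97.1182  -89.7096] 121
t 27.55 p [ 0.5332 -0.4105  0.259 ] yaw_y 1.7205 z [-0.0009  0.0007 -1.    ] q [-0.8351  0.3945  1.2486 -0.0003  1.4996 -2.5556] F [-0.6076 -0.7157 -0.1326] open 0.03001544390662174
bar [ 309  156   25   92 1587] med [ 0.5227 -0.4131  0.1936] rect [ 525.8 -412.8] [62.6 12. ] 3.5 box [[494.0, -409.0], [495.0, -421.0], [557.0, -417.0], [557.0, -405.0]]
[ 0.7594 -0.0433  9.2501  0.0008 -0.0009  0.0895]
```

View pics/w6.png

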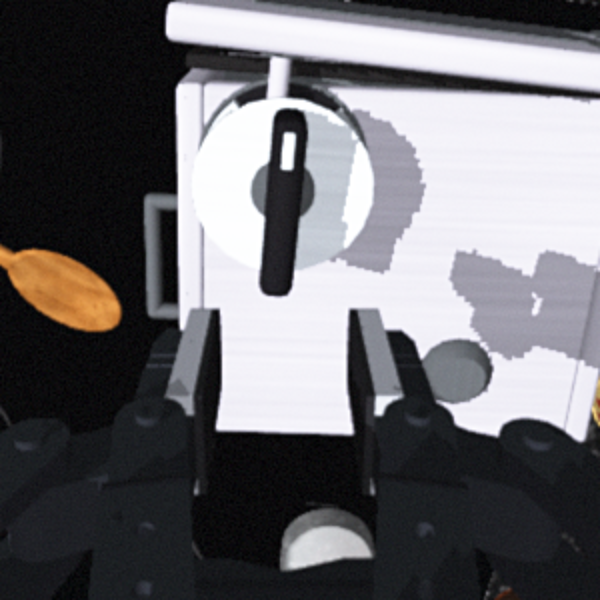

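The picture shows the stud's shank at (281,75) running into the mouth with its head under the drum; the door leans about 0.07 rad. I grip the bar and turn in steps.

In the tool's units: 9.2 cm is 0.092, 4 cm is 0.04, 0.09 rad is 0.045.

Call:
jog_arm:
  rows: [-0.3, 0.0075, 0, 0, 0, 0, 0.045, -0.3, 0.0075, 0, 0.04, 0, 0, 0.045, -0.3, 0.0075, 0, 0.092, 0, 0, 0.045, -1, 0.0075, 0, 0.092, 0, 0, 0.045, -1, 0.0075, 0, 0.092, 0, 0, 0.045, -1, 0.0075, 0, 0.092, 0, 0, 0.045, -1, 0.0075, 0, 0.092, 0, 0, 0.045]
  newtons: 100

```text
t: 28.48
ee_pos: [0.5234, -0.4121, 0.1663]
orientation: [-0.029, 1.0, 0.001, -0.002]
contact_force: [-4.9, -4.3, -12.1]
opening: 0.01
grip_force: 97.7
```

```bash
python3 - <<'E'
from m import *
s=st();print(s['moment'])
E
python3 d.py | sed -n '2,14p'
```

```text
t 28.48 p [ 0.5234 -0.4121  0.1663] yaw_y 1.6284 z [-0.0038  0.0013 -1.    ] q [-0.847   0.4393  1.3737 -0.0021  1.3321 -2.4748] F [ -4.8869  -4.2795 -12.1006] open 0.009961443426129967
[-0.5999  0.5354 -0.0996]
y -0.090 [-116.0239 -110.0136 -103.1638] 377
y -0.075 [-115.0062 -106.2658  -75.497 ] 539
y -0.060 [-113.8032 -104.5485  -77.6225] 572
y -0.045 [-112.7559 -102.5795  -75.4574] 637
y -0.030 [-111.7355 -105.3715  -75.5782] 414
y -0.015 [-110.7169 -104.5256  -97.3718] 396
y 0.000 [-109.5748 -103.5577  -96.1693] 412
y 0.015 [-108.4903 -102.3641  -94.9007] 413
y 0.030 [-107.443  -101.2682  -93.888 ] 422
y 0.045 [-106.3619 -100.059   -92.6571] 434
y 0.060 [-105.2007  -98.9971  -91.5059] 435
y 0.075 [-104.0619  -98.0133  -90.4352] 433
y 0.090 [-103.1525  -94.6147  -89.2195] 139
```

In the tool's units: 0.19 cm is 0.0019, 0.17 cm is 0.0017, 0.85 rad is 0.425.

Call:
jog_arm:
  rows: [-1, 0, 0.0004, 0, 0, 0, 0.085, -1, -0.0001, 0.0008, 0, 0, 0, 0.17, -1, -0.0003, 0.0011, 0, 0, 0, 0.255, -1, -0.0005, 0.0014, 0, 0, 0, 0.34, -1, -0.0008, 0.0017, 0, 0, 0, 0.425, -1, -0.0011, 0.0019, 0, 0, 0, 0.5, -1, -0.0011, 0.0019, 0, 0, 0, 0.5]

```text
t: 29.4
ee_pos: [0.5232, -0.407, 0.1667]
orientation: [0.454, 0.891, 0.002, -0.005]
contact_force: [-17.7, 16.7, -3.3]
opening: 0.0099
grip_force: 115.4
```

```bash
python3 - <<'E'
from m import *
s=st();print(s['moment'])
E
python3 d.py | sed -n '2,14p'
```

```text
t 29.4 p [ 0.5232 -0.407   0.1667] yaw_y 0.6281 z [-0.0083  0.008  -0.9999] q [-0.8426  0.4365  1.3765 -0.0009  1.34   -1.4706] F [-17.6579  16.7198  -3.3184] open 0.009922087190507634
[ 2.6913  2.5455 -0.0899]
y -0.090 [-108.6133 -102.0298  -95.2701] 268
y -0.075 [-108.0183  -99.1102  -75.3911] 380
y -0.060 [-107.4358  -95.8158  -75.5755] 537
y -0.045 [-106.8983  -95.4367  -75.4498] 581
y -0.030 [-106.6758  -99.907   -93.1189] 375
y -0.015 [-106.2436  -99.4955  -92.8769] 390
y 0.000 [-105.7073  -99.0078  -92.3512] 429
y 0.015 [-105.2322  -98.5827  -91.9102] 469
y 0.030 [-104.7343  -98.0772  -91.4458] 513
y 0.045 [-104.2668  -97.6403  -90.948 ] 569
y 0.060 [-96.6199 -92.31   -90.2376] 118
```

In the tool's units: 0.2 cm is 0.002, 0.1 cm is 0.001.

Call:
jog_arm:
  rows: [-1, 0.001, 0, 0, 0, 0, 0, -1, 0.002, 0, 0, 0, 0, 0, -1, 0.002, 0, 0, 0, 0, 0]

```text
t: 29.82
ee_pos: [0.5199, -0.4026, 0.1641]
orientation: [0.453, 0.891, 0.003, -0.01]
contact_force: [-16.8, 13.6, -4.6]
opening: 0.0096
grip_force: 125.8
```

Call:
jog_arm:
  rows: [-0.3, 0, 0, 0, 0, 0, 0, -0.3, 0, 0, 0, 0, 0, 0, -0.3, 0, 0, 0, 0, 0, 0]

```text
t: 30.2
ee_pos: [0.5261, -0.4093, 0.1698]
orientation: [0.454, 0.891, -0.001, 0.002]
contact_force: [0.6, -0.3, -1.4]
opening: 0.03
grip_force: 0.0
```

```bash
python3 - <<'E'
from m import *
s=st();print(s['moment'],s['contact_force'])
im,d=arm.snapshot('wrist');cv2.imwrite('pics/w7.png',im[:,:,::-1])
P=cloud('wrist',d,s);ok=np.isfinite(P[...,0]);show('w bar',seg(P,ok,(.4,.7),(-.5,-.3),(.185,.2),30))
for n in('side',):
    im,d=arm.snapshot(n);P=cloud(n,d);ok=np.isfinite(P[...,0]);show(n,seg(P,ok,(.4,.7),(-.5,-.3),(.182,.196),30))
E
python3 d.py | sed -n '2,14p'
```

```text
t 30.2 p [ 0.5261 -0.4093  0.1698] yaw_y 0.6292 z [ 0.0028 -0.0026 -1.    ] q [-0.8422  0.4313  1.3771  0.0003  1.3294 -1.4715] F [ 0.6443 -0.2973 -1.3519] open 0.03004945837525326
[ 0.002  -0.0238  0.0326] [ 0.6443 -0.2973 -1.3519]
w bar [ 305  222   29  133 3569] med [ 0.5233 -0.4074  0.1937] rect [ 526.5 -412. ] [12. 64.] 36.0 box [[503.0, -390.0], [540.0, -441.0], [550.0, -434.0], [513.0, -383.0]]
w bar [251 260  38  63 742] med [ 0.5042 -0.4165  0.1932] rect [ 511.5 -417.6] [13.8 22.6] 74.4 box [[499.0, -421.0], [521.0, -427.0], [524.0, -414.0], [502.0, -408.0]]
w bar [354 260  39  63 746] med [ 0.5372 -0.3901  0.1931] rect [ 543.4 -396.5] [13.8 22.6] 36.2 box [[531.0, -391.0], [545.0, -410.0], [556.0, -402.0], [542.0, -383.0]]
side [404 223  23  22 163] med [ 0.5077 -0.3998  0.1895] rect [ 512.1 -403.4] [53.6 29.6] 60.5 box [[486.0, -419.0], [512.0, -434.0], [538.0, -387.0], [512.0, -373.0]]
y -0.090 [-108.6095 -101.9742  -95.2937] 262
y -0.075 [-108.004  -100.9286  -78.8506] 306
y -0.060 [-107.4061  -96.0305  -75.5611] 543
y -0.045 [-106.8705  -95.5999  -75.4908] 564
y -0.030 [-106.6841  -99.9077  -93.0227] 371
y -0.015 [-106.1375  -99.5571  -92.8738] 391
y 0.000 [-105.6847  -99.0796  -92.3807] 433
y 0.015 [-105.1629  -98.541   -91.9065] 473
y 0.030 [-104.77    -98.1487  -91.4262] 520
y 0.045 [-104.2693  -97.5365  -90.9226] 569
```

Call:
jog_arm:
  rows: [-0.3, -0.002, -0.0015, 0.002, 0, 0, 0, -0.3, -0.002, -0.0015, 0.002, 0, 0, 0, -0.3, -0.002, -0.0015, 0.002, 0, 0, 0, -0.6, -0.002, -0.0015, 0.002, 0, 0, 0, -1, -0.002, -0.0015, 0.002, 0, 0, 0, -1, -0.002, -0.0015, 0.002, 0, 0, 0, -1, -0.002, -0.0015, 0.002, 0, 0, 0, -1, -0.002, -0.0015, 0.002, 0, 0, 0]
  newtons: 80

```text
t: 31.35
ee_pos: [0.5256, -0.4106, 0.166]
orientation: [0.454, 0.891, 0.0, 0.0]
contact_force: [3.4, 3.2, 2.4]
opening: 0.0107
grip_force: 79.0
```

In the tool's units: 1.05 rad is 0.525.

Call:
jog_arm:
  rows: [-1, 0, 0, 0, 0, 0, 0.075, -1, 0, 0, 0, 0, 0, 0.15, -1, 0, 0, 0, 0, 0, 0.225, -1, 0, 0, 0, 0, 0, 0.3, -1, 0, 0, 0, 0, 0, 0.375, -1, 0, 0, 0, 0, 0, 0.45, -1, 0, 0, 0, 0, 0, 0.525, -1, 0, 0, 0, 0, 0, 0.575, -1, 0, 0, 0, 0, 0, 0.575]

```text
t: 32.48
ee_pos: [0.5275, -0.4105, 0.1661]
orientation: [0.865, 0.501, 0.002, 0.002]
contact_force: [11.3, 1.5, -0.8]
opening: 0.0105
grip_force: 78.7
```

```bash
python3 - <<'E'
from m import *
s=st();print(s['moment'])
E
python3 d.py | sed -n '2,14p'
```

```text
t 32.48 p [ 0.5275 -0.4105  0.1661] yaw_y -0.5208 z [ 0.0053 -0.0006 -1.    ] q [-0.8433  0.4386  1.375   0.0037  1.324  -0.3235] F [11.2614  1.5344 -0.7995] open 0.010519879043865157
[ 0.4694 -1.5134  0.1297]
y -0.090 [-90.7745 -89.6522 -89.0603] 16
y -0.060 [-96.5129 -91.2755 -88.5138] 63
y -0.045 [-100.9096  -89.5693  -75.5576] 496
y -0.030 [-100.8543  -92.5439  -88.3185] 359
y -0.015 [-101.0697  -92.4067  -88.2454] 376
y 0.000 [-101.045   -92.4579  -88.032 ] 411
y 0.015 [-100.9443  -92.4214  -88.0798] 445
y 0.030 [-100.8348  -92.2218  -87.8778] 483
y 0.045 [-100.8023  -92.3027  -87.9002] 525
y 0.060 [-100.8135  -92.2171  -87.6483] 570
y 0.075 [-100.7171  -91.9413  -87.6093] 618
y 0.090 [-100.7515  -91.8604  -87.5215] 675
```

In the tool's units: 0.28 rad is 0.14.

Call:
jog_arm:
  rows: [-1, 0, 0, 0, 0, 0, 0.05, -1, 0, 0, 0, 0, 0, 0.1, -1, 0, 0, 0, 0, 0, 0.14, -1, 0, 0, 0, 0, 0, 0.14]

```text
t: 33.02
ee_pos: [0.5279, -0.4108, 0.1661]
orientation: [0.927, 0.375, 0.003, 0.002]
contact_force: [11.9, 1.5, -2.8]
opening: 0.0105
grip_force: 78.6
```

```bash
python3 - <<'E'
from m import *
s=st();print(s['moment'])
E
python3 d.py | sed -n '2,14p'
```

```text
t 33.02 p [ 0.5279 -0.4108  0.1661] yaw_y -0.8013 z [ 0.0064 -0.0011 -1.    ] q [-0.8434  0.4388  1.3748  0.0041  1.3229 -0.0432] F [11.8997  1.4571 -2.798 ] open 0.01047654117261049
[ 0.3004 -1.8479 -0.1374]
y -0.045 [-96.8413 -87.5141 -75.6489] 329
y -0.030 [-99.3388 -90.3961 -86.4579] 347
y -0.015 [-99.3884 -90.2548 -86.5062] 369
y 0.000 [-99.2132 -90.3327 -86.4566] 391
y 0.015 [-99.6826 -90.3709 -86.5316] 413
y 0.030 [-99.653  -90.4474 -86.5091] 436
y 0.045 [-99.8309 -90.5245 -86.6725] 462
y 0.060 [-99.5894 -90.9184 -86.8174] 486
y 0.075 [-99.8559 -90.6526 -86.902 ] 517
y 0.090 [-98.9404 -88.5326 -86.8258] 384
```

In the tool's units: -12 cm is -0.12, -9 cm is -0.09.

Call:
jog_arm:
  rows: [-0.3, 0, 0, 0, 0, 0, 0, -0.3, 0, 0, 0, 0, 0, 0, -0.3, 0, 0, 0, 0, 0, 0, -0.3, 0, 0, -0.04, 0, 0, 0, -0.3, 0, 0, -0.09, 0, 0, 0, -0.3, 0, 0, -0.12, 0, 0, 0, -0.3, 0, 0, -0.12, 0, 0, 0]

```text
t: 33.95
ee_pos: [0.5258, -0.4124, 0.2896]
orientation: [0.927, 0.375, 0.001, 0.003]
contact_force: [-0.3, 0.0, 0.0]
opening: 0.0298
grip_force: 0.0
```

```bash
python3 - <<'E'
from m import *
s=st()
im,d=arm.snapshot('wrist');P=cloud('wrist',d,s);ok=np.isfinite(P[...,0]);show('w bar',seg(P,ok,(.4,.7),(-.5,-.3),(.185,.2),30))
show('w sock',seg(P,ok,(.4,.5),(-.3,-.2),(.13,.148),30))
E
python3 d.py | sed -n '2,14p'
```

```text
t 33.95 p [ 0.5258 -0.4124  0.2896] yaw_y -0.8013 z [ 0.0042 -0.0053 -1.    ] q [-0.8452  0.3641  1.228  -0.0004  1.5426 -0.044 ] F [-0.3318  0.0478  0.0162] open 0.029838130733044397
w bar [ 314  156   16   81 1223] med [ 0.5296 -0.4098  0.194 ] rect [ 527.6 -411.8] [63.  11.6] 43.7 box [[501.0, -429.0], [509.0, -438.0], [554.0, -394.0], [546.0, -386.0]]
w sock [121  90  72  44 796] med [ 0.4728 -0.2555  0.1389] rect [ 474.6 -269. ] [19.7 59.6] 24.9 box [[453.0, -246.0], [478.0, -300.0], [496.0, -292.0], [471.0, -238.0]]
w sock [172 103  16   7  36] med [ 0.4876 -0.2795  0.1303] rect [ 487.4 -279.4] [ 5.  12.6] 32.2 box [[482.0, -275.0], [489.0, -286.0], [493.0, -283.0], [486.0, -273.0]]
y -0.090 [-99.3319 -91.727  -86.4765] 107
y -0.075 [-99.269  -92.3457 -86.5772] 101
y -0.060 [-99.39   -88.0752 -75.6625] 176
y -0.045 [-99.3064 -87.9084 -75.6736] 181
y -0.030 [-99.7848 -91.8187 -86.563 ] 123
y -0.015 [-99.7049 -91.8978 -86.7311] 127
y 0.000 [-99.7644 -91.7706 -86.9353] 133
y 0.015 [-99.9918 -92.1088 -86.95  ] 136
y 0.030 [-99.7748 -91.7994 -86.9646] 144
y 0.045 [-100.0622  -92.185   -87.0369] 144
y 0.060 [-99.9454 -92.1363 -87.2461] 151
y 0.075 [-99.9863 -92.2381 -87.2171] 156
y 0.090 [-100.4083  -92.4793  -87.3983] 165
```

```bash
python3 -c "
from rig import arm
print(arm.close_job())"
```

```text
the job is handed in; nothing more can be done
None
```

I hung the door on both pins, swung it shut with the stud in the lock, turned the lock to about 2.49 rad, let go and handed the job in at about 34 s; the last measurement put the door parallel to the front within about 0.005 rad, but the hand-in returned no verdict.

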